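# Refill the coffee dose-tin dispenser to its fill line

## Robot

A 7-joint arm with a two-finger parallel gripper is mounted at the origin on the work surface. World frame = base frame: x ahead of the robot, y to its left, z up, the work surface at z = 0. Lengths are in m, angles in degrees, forces in N, time in s.
With the tool pointing down it reaches from about 0.4 to 0.85 m from the base axis. Payload 10.4 kg.
Tool frame: the origin (TCP) lies on the centre line of the jaws, within the pads' length; the fingertips stand 22 mm ahead of it and the grasp point (between the pads) lies 3 mm ahead of it; x points along the fingers, z is the direction in which the jaws open and shut, and the axes are right-handed (so a half turn about x gives the same grasp; the last joint's range is limited). The gripper opens to 87 mm and grips with 3 to 60 N. Pads are 19 mm wide; open, the fingers measure 117 mm over their backs; the gripper's body (75 mm by 190 mm) begins 51 mm behind the grasp point.
Start: joints at [70.21, 19.034, -3.707, 83.658, 1.238, 77.344, -5.071], TCP at [0.198, -0.593, 0.245] pointing down, gripper open.
Joint ranges: [-148.97, 148.97], [-28.65, 121.19], [-84.17, 76.75], [9.2, 138.47], [-72.65, 252.65], [3.7, 117.97], [-149.18, 149.18]. Speed limits (degrees/s): [127.2, 127.2, 159.86, 159.86, 180, 180, 180].

## Interface

Orientations are given as a 3x3 rotation matrix whose columns are the frame's x, y, z axes.
In Python, from bench import env gives the robot as it stands. The module is installed in compiled form; this text tells all that it offers.
- The arm moves only by the tool move_arm, never from a script. Its argument "plan" is a list of rows, each an object of numbers: "dx", "dy", "dz": the shift along the world's x, y, z in cm; "rx", "ry", "rz": the turn, a rotation vector about the world's x, y, z in degrees; "gripper": the finger opening in cm, from 0 to 8.7. A call has 1 to 10 rows; each row is the pose to reach, as a shift and turn from the pose commanded when the call began; what a row does not reach only later rows make up. A row lasts 1/8 s, in which the tool goes at most 62.5 mm and 10.7 degrees, less where a joint would pass 70% of its speed; a pose out of reach is approached as far as the arm can. A call with a gripper value outside its range is refused whole. The fingers move at their own pace and stop on an object; the grip force is fixed at half the most. Time passes only in rows, so rows that repeat a pose let the fingers close. It gives the time, the measured TCP pose, the force and the opening at its end, in the units of the state.
- env.get_state(): the state, without advancing time (a new reading comes with each control period).
- env.capture(name): name is "scene" or "top" or "wrist"; returns a dict with "pixels" (400x640x3 uint8, blue, green, red), "fx", "fy", "cx", "cy" (pixels), "k1" (the pictures are not rectified: a ray, as slopes to the right and down, at radius r is drawn at 1 + k1 r^2 times it, then the intrinsics apply), "R" (3x3) and "t" (3): a world point X has camera coordinates R X + t; the wrist camera has in their place "hand_eye" (4x4, takes a point from camera to tool coordinates, whose origin is the TCP and whose axes are the tool frame's). Camera axes: x right, y down, z forward; pixel columns grow to the right and rows downward; lengths in m; the calibration is good to about 2 mm. A picture is of the moment at which its call begins: read the wrist's pose just before it. There is no depth.
- env.finish_job(): hands the job in, once; it reports no verdict.
The state is a dict: "clock": time; "qpos": joint angles; "qd": joint speeds; "joint_efforts": joint torques, N m; "position": TCP position; "ee_rot": TCP orientation; "force": force on the tool from outside, world axes, zero at the start; "ft_torque": the same for the moment, N m; "gripper_width": opening from 0.0 (shut) to 1.0 (fully open).
Only numpy, scipy, OpenCV 4.12 (cv2) and the standard library are available. Lean on these libraries where they do the work, as an engineer would, in place of code of your own. Each camera call takes 0.05 s, during which the arm holds its last target. There are 200 camera calls.

## Task

Refill the coffee-tin dispenser: turn its quarter-turn latch open, lift the cover off and set it aside, and drop flat tins from the tray down the tube until the top of the stack is level with the black fill line, no higher. Then put the cover back flat in its place over the mouth and turn the latch fully back to locked. Leave the tins you do not need lying flat on the tray, and do not disturb the jug, bottle and glass.

Things in the scene. Friction and masses are not known exactly. Their poses are not given: they have to be found in the camera images.
- mouth (a point): fixed tin dispenser: a case 185 x 130 mm with a flat steel deck 146 mm above the table. Point: centre of the round mouth (66 mm, 3 mm bevel) at the deck's upper face. z up; x points along the deck to the latch axis, 82 mm away; deck spans x -70 to 115, y +-65 mm. Steel lips 3.5 mm high frame the cover's place, 54 to 57 mm from the mouth's centre on all four sides
- mark (a point): point on the axis of the upright tube under the mouth, at the height of the black fill line, which runs round the tube and round the outside of the case: 20 mm below the deck's upper face, 120 mm above the tube's floor (five tins high). Tube 66 mm inside, floor 140 mm below the deck, with a 34 mm wide window on its +x and its -x side; axes as mouth
- latch (a joint): angle of the cam latch knob on the deck, rad: 0 locked (steel tongue points at the mouth, 14 mm over the cover's edge and 2 mm above it), 1.57 open (tongue clear of the cover, parallel to its edge). Grows clockwise seen from above; stops at both ends; stays where it is left (about 0.06 N m friction)
- latch_grip (a point): on the latch's axis, on its upright black bar grip: 46 mm long, 14 mm wide, top 12 mm above this point, foot on the tongue 22 mm below. x runs along the bar (tongue points to -x) and turns with the latch; z up. The point is 35 mm above the deck
- cover_handle (a point): loose steel cover plate 100 x 100 x 6 mm, 200 g. Point: middle of its black handle bar (10 mm thick, 60 mm long, along x), 40 mm above the plate's underside, over its centre; z up. Seated, it lies flat on the deck inside the lips with 4 mm of play each side, centred on the mouth, its x along x of mouth (a half or quarter turn fits too)
- tray_in (a point): fixed black tray, 330 (y) x 240 (x) mm, wall 4 mm, rim 10 mm above the inner floor; this point is the centre of the inner floor, 4 mm above the table
- first_center (a point): centre of a flat round aluminium coffee tin, 60 mm diameter, 24 mm tall, about 60 g, lying on the tube's floor from the start; same as the tins on the tray; z up
- second_center (a point): centre of a flat round aluminium coffee tin, 60 mm diameter, 24 mm tall, about 60 g, same as the others, lying on the first one in the tube in some starts, absent in others; z up
- tin1_center (a point): centre (half-way up) of a flat round aluminium coffee tin, 60 mm diameter, 24 mm tall, about 60 g, lying flat on the tray at the start; z up; all tins are alike; some are absent. It falls freely down the tube
- tin2_center (a point): centre (half-way up) of a flat round aluminium coffee tin, 60 mm diameter, 24 mm tall, about 60 g, lying flat on the tray at the start; z up; all tins are alike; some are absent. It falls freely down the tube
- tin3_center (a point): centre (half-way up) of a flat round aluminium coffee tin, 60 mm diameter, 24 mm tall, about 60 g, lying flat on the tray at the start; z up; all tins are alike; some are absent. It falls freely down the tube
- tin4_center (a point): centre (half-way up) of a flat round aluminium coffee tin, 60 mm diameter, 24 mm tall, about 60 g, lying flat on the tray at the start; z up; all tins are alike; some are absent. It falls freely down the tube
- tin5_center (a point): centre (half-way up) of a flat round aluminium coffee tin, 60 mm diameter, 24 mm tall, about 60 g, lying flat on the tray at the start; z up; all tins are alike; some are absent. It falls freely down the tube
- tin6_center (a point): centre (half-way up) of a flat round aluminium coffee tin, 60 mm diameter, 24 mm tall, about 60 g, lying flat on the tray at the start; z up; all tins are alike; some are absent. It falls freely down the tube
- jug: steel milk jug with a handle, 76 mm wide, 100 mm tall, loose bystander; origin under its centre
- syrup: white bottle, 60 mm diameter, 150 mm tall, loose bystander; origin under its centre
- glass: green glass cup, 68 mm diameter, 85 mm tall, loose bystander; origin under its centre

How it is judged (in metres and radians):
On the way, in this order (a step that is already met when the one before it is completed fails the run):
1. the latch is turned open (value of joint latch above 1.3 rad), for 0.2 s.
2. the cover is off the mouth, set aside (horizontal distance between cover_handle and mouth above 0.09 m), for 0.2 s.
3. with the cover off, the stack of tins in the tube reaches the fill line and no higher ((((horizontal distance between first_center and mark below 0.008 m and z of first_center in the frame of mark between -0.125 and -0.006 m and angle between first_center's own z axis and vertical below 0.1 rad) and z of first_center in the frame of mark above -0.018 m) or ((horizontal distance between second_center and mark below 0.008 m and z of second_center in the frame of mark between -0.125 and -0.006 m and angle between second_center's own z axis and vertical below 0.1 rad) and z of second_center in the frame of mark above -0.018 m) or ((horizontal distance between tin1_center and mark below 0.008 m and z of tin1_center in the frame of mark between -0.125 and -0.006 m and angle between tin1_center's own z axis and vertical below 0.1 rad) and z of tin1_center in the frame of mark above -0.018 m) or ((horizontal distance between tin2_center and mark below 0.008 m and z of tin2_center in the frame of mark between -0.125 and -0.006 m and angle between tin2_center's own z axis and vertical below 0.1 rad) and z of tin2_center in the frame of mark above -0.018 m) or ((horizontal distance between tin3_center and mark below 0.008 m and z of tin3_center in the frame of mark between -0.125 and -0.006 m and angle between tin3_center's own z axis and vertical below 0.1 rad) and z of tin3_center in the frame of mark above -0.018 m) or ((horizontal distance between tin4_center and mark below 0.008 m and z of tin4_center in the frame of mark between -0.125 and -0.006 m and angle between tin4_center's own z axis and vertical below 0.1 rad) and z of tin4_center in the frame of mark above -0.018 m) or ((horizontal distance between tin5_center and mark below 0.008 m and z of tin5_center in the frame of mark between -0.125 and -0.006 m and angle between tin5_center's own z axis and vertical below 0.1 rad) and z of tin5_center in the frame of mark above -0.018 m) or ((horizontal distance between tin6_center and mark below 0.008 m and z of tin6_center in the frame of mark between -0.125 and -0.006 m and angle between tin6_center's own z axis and vertical below 0.1 rad) and z of tin6_center in the frame of mark above -0.018 m)) and not ((horizontal distance between first_center and mark below 0.05 m and z of first_center in the frame of mark above -0.006 m) or (horizontal distance between second_center and mark below 0.05 m and z of second_center in the frame of mark above -0.006 m) or (horizontal distance between tin1_center and mark below 0.05 m and z of tin1_center in the frame of mark above -0.006 m) or (horizontal distance between tin2_center and mark below 0.05 m and z of tin2_center in the frame of mark above -0.006 m) or (horizontal distance between tin3_center and mark below 0.05 m and z of tin3_center in the frame of mark above -0.006 m) or (horizontal distance between tin4_center and mark below 0.05 m and z of tin4_center in the frame of mark above -0.006 m) or (horizontal distance between tin5_center and mark below 0.05 m and z of tin5_center in the frame of mark above -0.006 m) or (horizontal distance between tin6_center and mark below 0.05 m and z of tin6_center in the frame of mark above -0.006 m)) and horizontal distance between cover_handle and mouth above 0.09 m), for 0.3 s.
4. the cover lies flat in its place over the mouth (horizontal distance between cover_handle and mouth below 0.01 m and z of cover_handle in the frame of mouth between 0.037 and 0.0425 m and angle between cover_handle's own z axis and vertical below 0.04 rad), for 0.2 s.
5. the latch is turned back to locked (value of joint latch below 0.12 rad), for 0.2 s.
At the end, for the whole second after the job is handed in: The top of the stack is within 6 mm of the fill line (five tins, none above), tins in the tube lie flat, every other tin lies flat on the tray, the cover is seated flat on the deck within 10 mm of the mouth's centre, and the latch is within 0.12 rad of locked (all of step 4 and (((horizontal distance between first_center and mark below 0.008 m and z of first_center in the frame of mark between -0.125 and -0.006 m and angle between first_center's own z axis and vertical below 0.1 rad) and z of first_center in the frame of mark above -0.018 m) or ((horizontal distance between second_center and mark below 0.008 m and z of second_center in the frame of mark between -0.125 and -0.006 m and angle between second_center's own z axis and vertical below 0.1 rad) and z of second_center in the frame of mark above -0.018 m) or ((horizontal distance between tin1_center and mark below 0.008 m and z of tin1_center in the frame of mark between -0.125 and -0.006 m and angle between tin1_center's own z axis and vertical below 0.1 rad) and z of tin1_center in the frame of mark above -0.018 m) or ((horizontal distance between tin2_center and mark below 0.008 m and z of tin2_center in the frame of mark between -0.125 and -0.006 m and angle between tin2_center's own z axis and vertical below 0.1 rad) and z of tin2_center in the frame of mark above -0.018 m) or ((horizontal distance between tin3_center and mark below 0.008 m and z of tin3_center in the frame of mark between -0.125 and -0.006 m and angle between tin3_center's own z axis and vertical below 0.1 rad) and z of tin3_center in the frame of mark above -0.018 m) or ((horizontal distance between tin4_center and mark below 0.008 m and z of tin4_center in the frame of mark between -0.125 and -0.006 m and angle between tin4_center's own z axis and vertical below 0.1 rad) and z of tin4_center in the frame of mark above -0.018 m) or ((horizontal distance between tin5_center and mark below 0.008 m and z of tin5_center in the frame of mark between -0.125 and -0.006 m and angle between tin5_center's own z axis and vertical below 0.1 rad) and z of tin5_center in the frame of mark above -0.018 m) or ((horizontal distance between tin6_center and mark below 0.008 m and z of tin6_center in the frame of mark between -0.125 and -0.006 m and angle between tin6_center's own z axis and vertical below 0.1 rad) and z of tin6_center in the frame of mark above -0.018 m)) and not ((horizontal distance between first_center and mark below 0.05 m and z of first_center in the frame of mark above -0.006 m) or (horizontal distance between second_center and mark below 0.05 m and z of second_center in the frame of mark above -0.006 m) or (horizontal distance between tin1_center and mark below 0.05 m and z of tin1_center in the frame of mark above -0.006 m) or (horizontal distance between tin2_center and mark below 0.05 m and z of tin2_center in the frame of mark above -0.006 m) or (horizontal distance between tin3_center and mark below 0.05 m and z of tin3_center in the frame of mark above -0.006 m) or (horizontal distance between tin4_center and mark below 0.05 m and z of tin4_center in the frame of mark above -0.006 m) or (horizontal distance between tin5_center and mark below 0.05 m and z of tin5_center in the frame of mark above -0.006 m) or (horizontal distance between tin6_center and mark below 0.05 m and z of tin6_center in the frame of mark above -0.006 m)) and ((horizontal distance between tin1_center and mark below 0.008 m and z of tin1_center in the frame of mark between -0.125 and -0.006 m and angle between tin1_center's own z axis and vertical below 0.1 rad) or (x of tin1_center in the frame of tray_in between -0.12 and 0.12 m and y of tin1_center in the frame of tray_in between -0.165 and 0.165 m and z of tin1_center in the frame of tray_in below 0.02 m and angle between tin1_center's own z axis and vertical below 0.2 rad)) and ((horizontal distance between tin2_center and mark below 0.008 m and z of tin2_center in the frame of mark between -0.125 and -0.006 m and angle between tin2_center's own z axis and vertical below 0.1 rad) or (x of tin2_center in the frame of tray_in between -0.12 and 0.12 m and y of tin2_center in the frame of tray_in between -0.165 and 0.165 m and z of tin2_center in the frame of tray_in below 0.02 m and angle between tin2_center's own z axis and vertical below 0.2 rad)) and ((horizontal distance between tin3_center and mark below 0.008 m and z of tin3_center in the frame of mark between -0.125 and -0.006 m and angle between tin3_center's own z axis and vertical below 0.1 rad) or (x of tin3_center in the frame of tray_in between -0.12 and 0.12 m and y of tin3_center in the frame of tray_in between -0.165 and 0.165 m and z of tin3_center in the frame of tray_in below 0.02 m and angle between tin3_center's own z axis and vertical below 0.2 rad)) and ((horizontal distance between tin4_center and mark below 0.008 m and z of tin4_center in the frame of mark between -0.125 and -0.006 m and angle between tin4_center's own z axis and vertical below 0.1 rad) or (x of tin4_center in the frame of tray_in between -0.12 and 0.12 m and y of tin4_center in the frame of tray_in between -0.165 and 0.165 m and z of tin4_center in the frame of tray_in below 0.02 m and angle between tin4_center's own z axis and vertical below 0.2 rad)) and ((horizontal distance between tin5_center and mark below 0.008 m and z of tin5_center in the frame of mark between -0.125 and -0.006 m and angle between tin5_center's own z axis and vertical below 0.1 rad) or (x of tin5_center in the frame of tray_in between -0.12 and 0.12 m and y of tin5_center in the frame of tray_in between -0.165 and 0.165 m and z of tin5_center in the frame of tray_in below 0.02 m and angle between tin5_center's own z axis and vertical below 0.2 rad)) and ((horizontal distance between tin6_center and mark below 0.008 m and z of tin6_center in the frame of mark between -0.125 and -0.006 m and angle between tin6_center's own z axis and vertical below 0.1 rad) or (x of tin6_center in the frame of tray_in between -0.12 and 0.12 m and y of tin6_center in the frame of tray_in between -0.165 and 0.165 m and z of tin6_center in the frame of tray_in below 0.02 m and angle between tin6_center's own z axis and vertical below 0.2 rad)) and horizontal distance between each of first_center, second_center and mark below 0.008 m and z of first_center in the frame of mark between -0.125 and -0.006 m and angle between each of first_center, second_center's own z axis and vertical below 0.1 rad and z of second_center in the frame of mark between -0.125 and -0.006 m and value of joint latch below 0.12 rad); the robot touches nothing.
It fails at once if the jug is moved more than 3 cm or tipped (distance of jug from where it was at the start of the episode above 0.03 m or angle between jug's own z axis and vertical above 0.4 rad).
It fails at once if the syrup is moved more than 3 cm or tipped (distance of syrup from where it was at the start of the episode above 0.03 m or angle between syrup's own z axis and vertical above 0.4 rad).
It fails at once if the glass is moved more than 3 cm or tipped (distance of glass from where it was at the start of the episode above 0.03 m or angle between glass's own z axis and vertical above 0.4 rad).
Of second, tin1, tin2, tin3, tin4, tin5, tin6 only 4 to 6 are there at a start; the rules pass over those that are not, and their reading is None.
At some moment in a run one of tin1, tin2, tin3, tin4, tin5, tin6 may be knocked a few centimetres aside while the robot is not near it.
It also fails if it takes over 210 s, if anything falls off the work surface, if the arm or the gripper's body presses on something with over 40 N, if the wrist force passes 120 N, or if a joint passes its speed limit or range.

## Working session

There is one attempt and no reset: what is moved stays moved. The work goes in short steps, Python scripts to look and compute and a tool call to move; the robot and the scene stay as the last step left them, time stands still between calls to the robot, and variables do not carry over. Pictures are saved under pics/ and viewed, about 12 in all and at most 16, crops included, and the job is handed in when it is done.

Besides the shell and the picture viewer there is one more tool, called after "Call:" in YAML: its name, and indented under it one key for each argument. move_arm: Moves the arm, as the interface text tells. Its arguments: {"type":"object","properties":{"plan":{"type":"array"}},"required":["plan"]}

```bash
mkdir -p pics; cat > h.py <<'E'
import numpy as np, cv2
from bench import env
def cap(name,fn=None):
    s=env.get_state(); c=env.capture(name)
    if name=='wrist':
        H=np.array(c['hand_eye']); Rt=np.array(s['ee_rot']); 
        c['C']=Rt@H[:3,3]+np.array(s['position']); c['Rw']=Rt@H[:3,:3]
    else:
        R=np.array(c['R']); c['C']=-R.T@np.array(c['t']); c['Rw']=R.T
    if fn: cv2.imwrite('pics/'+fn,c['pixels'])
    return c
def ray(c,u,v):
    K=np.array([[c['fx'],0,c['cx']],[0,c['fy'],c['cy']],[0,0,1.]])
    p=cv2.undistortPoints(np.array([[[u,v]]],float),K,np.array([c['k1'],0,0,0.]))[0,0]
    return c['Rw']@np.array([p[0],p[1],1])
def onz(c,u,v,z):
    d=ray(c,u,v); return c['C']+d*(z-c['C'][2])/d[2]
def proj(c,X):
    x=c['Rw'].T@(np.array(X)-c['C']); a=x[:2]/x[2]; a=a*(1+c['k1']*(a@a))
    return np.array([c['fx']*a[0]+c['cx'],c['fy']*a[1]+c['cy']])
def st():
    s=env.get_state(); print('t',s['clock'],'p',np.round(s['position'],4),'g',round(s['gripper_width'],3),'F',np.round(s['force'],1)); print(np.round(s['ee_rot'],3).tolist(), np.round(s['qpos'],1)); return s
E
python3 - <<'E'
from h import *
st()
for n in ('scene','top','wrist'):
    c=cap(n,n+'0.png'); print(n,c['C'],c['Rw'].round(2).tolist(),c['fx'],c['k1'])
E
```

```text
t 0.0 p [ 0.1982 -0.5924  0.2438] g 0.998 F [-0.9 -0.4  0.3]
[[-0.001, 0.948, 0.317], [0.001, 0.317, -0.948], [-1.0, -0.0, -0.001]] [70.2 19.1 -3.7 83.7  1.2 77.3 -5.1]
scene [1.28654401 0.00763896 0.56632347] [[0.05, 0.54, -0.84], [1.0, -0.05, 0.03], [-0.02, -0.84, -0.54]] 405.6890033729433 -0.0022716488149731075
top [0.4157478  0.01093359 1.32789108] [[0.03, -0.99, 0.15], [-1.0, -0.03, 0.0], [0.0, -0.15, -0.99]] 478.28800768300295 -0.14705912688121187
wrist [ 0.26780934 -0.56986892  0.38281004] [[0.32, -0.91, -0.25], [-0.95, -0.31, -0.08], [-0.0, 0.26, -0.96]] 282.6668259088145 -0.007068198667761386
```

View pics/top0.png

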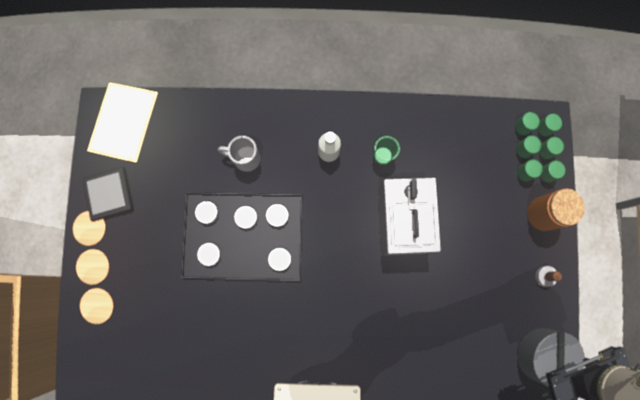

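View pics/scene0.png

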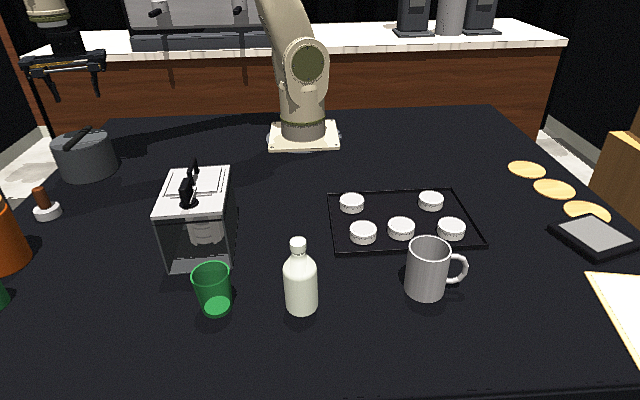

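```bash
python3 - <<'E'
from h import *
c=cap('top'); im=c['pixels']
g=cv2.cvtColor(im,cv2.COLOR_BGR2GRAY)
# deck
m=np.zeros_like(g); m[165:265,370:455]=(g[165:265,370:455]>150)
n,l,s,_=cv2.connectedComponentsWithStats(m); k=1+np.argmax(s[1:,4])
cn=cv2.findContours((l==k).astype(np.uint8),0,2)[0][0]
w=np.array([onz(c,*p[0],0.146)[:2]*1000 for p in cn],np.float32)
r=cv2.minAreaRect(w); print('deck',r,cv2.boxPoints(r))
m=np.zeros_like(g); m[190:285,180:305]=(g[190:285,180:305]>120)
n,l,s,ce=cv2.connectedComponentsWithStats(m)
for i in range(1,n):
    if s[i,4]>100:
        cn=cv2.findContours((l==i).astype(np.uint8),0,2)[0][0]; e=cv2.minEnclosingCircle(cn)
        print(s[i,4],ce[i],onz(c,*ce[i],0.028),e)
for u,v in((185,195),(300,194),(301,280),(184,279)): print('tray',onz(c,u,v,.014))
for nm,u,v,z in(('latch',411,187,.19),('handle',415,224,.186),('glass',386,152,.05),('bottle',329,150,.1),('jug',243,155,.05)): print(nm,onz(c,u,v,z))
crop=cv2.resize(im[165:265,365:465],None,fx=5,fy=5,interpolation=2)
c2=cap('scene'); cr2=cv2.resize(c2['pixels'][150:285,140:250],None,fx=4,fy=4,interpolation=2)
o=np.zeros((540,945,3),np.uint8);o[:500,:500]=crop;o[:540,505:945]=cr2
cv2.imwrite('pics/c1.png',cv2.resize(o,(800,457)))
E
```

```text
deck ((567.8819580078125, -224.63424682617188), (188.3485565185547, 133.0021209716797), 3.595747947692871) [[ 469.72235 -164.17038]
 [ 478.06378 -296.91068]
 [ 666.04156 -285.0981 ]
 [ 657.70013 -152.35782]]
427 [205.67681499 211.79391101] [0.57409998 0.32074572 0.028     ] ((205.5, 211.5), 11.85336971282959)
446 [276.60762332 214.63901345] [0.57225753 0.12388462 0.028     ] ((276.6524353027344, 214.56402587890625), 11.959380149841309)
451 [245.07982262 216.54101996] [0.5643533  0.21040644 0.028     ] ((245.10000610351562, 216.3000030517578), 12.120325088500977)
448 [208.0625     253.75669643] [0.45895938 0.30726699 0.028     ] ((207.85293579101562, 253.61764526367188), 12.114395141601562)
464 [279.05172414 258.59267241] [0.45259014 0.11244787 0.028     ] ((279.0882263183594, 258.5294189453125), 12.177469253540039)
tray [0.62155206 0.38634385 0.014     ]
tray [0.63375962 0.06230544 0.014     ]
tray [0.39671507 0.05154137 0.014     ]
tray [0.38747941 0.37409147 0.014     ]
latch [ 0.62992934 -0.21356423  0.19      ]
handle [ 0.54021614 -0.22418423  0.186     ]
glass [ 0.75228873 -0.17191199  0.05      ]
bottle [ 0.73964967 -0.01353256  0.1       ]
jug [0.73209231 0.2218656  0.05      ]
```

View pics/c1.png

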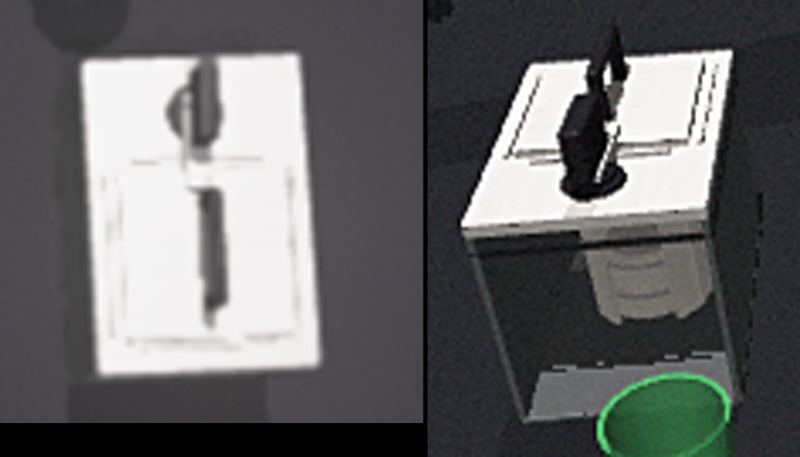

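Call:
move_arm:
  plan:
    - {"dz": 6}
    - {"dx": 42.9, "dy": 37.1, "dz": 10, "rz": -15}
    - {"dx": 42.9, "dy": 37.1, "dz": 10, "rz": -15}
    - {"dx": 42.9, "dy": 37.1, "dz": 10, "rz": -15}
    - {"dx": 42.9, "dy": 37.1, "dz": 10, "rz": -15}
    - {"dx": 42.9, "dy": 37.1, "dz": 10, "rz": -15}
    - {"dx": 42.9, "dy": 37.1, "dz": 10, "rz": -15}
    - {"dx": 42.9, "dy": 37.1, "dz": 10, "rz": -15}
    - {"dx": 42.9, "dy": 37.1, "dz": 10, "rz": -15}
    - {"dx": 42.9, "dy": 37.1, "dz": 10, "rz": -15}

```text
invalid input
```

Call:
move_arm:
  plan:
    - {"dz": 0}
    - {"dz": 0}
    - {"dz": 0}

```text
invalid input
```

```bash
python3 - <<'E'
from h import *
st(); c=cap('wrist','w1.png')
print(c['C'])
for X in ((.627,-.2209,.193),(.5454,-.226,.186),(.5454,-.226,.146)): print(proj(c,X))
E
```

```text
t 0.25 p [ 0.1982 -0.5926  0.2442] g 1.001 F [-0.8  0.   0.2]
[[-0.0, 0.948, 0.317], [0.001, 0.317, -0.948], [-1.0, -0.0, -0.001]] [70.2 19.1 -3.7 83.7  1.2 77.3 -5.1]
[ 0.26784162 -0.56993927  0.38317292]
[-168.36491068 -894.42212411]
[-274.34040821 -827.76782372]
[-146.00470772 -626.2008049 ]
```

View pics/w1.png

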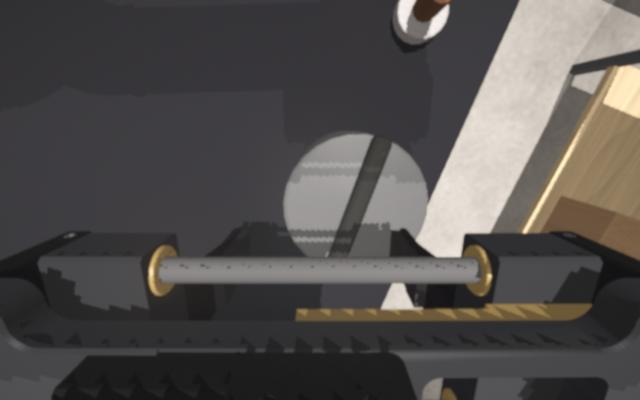

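Call:
move_arm:
  plan:
    - {"dx": 0, "dy": 0, "dz": 6, "rx": 0, "ry": 0, "rz": 0, "gripper": 8.7}
    - {"dx": 42.9, "dy": 37.1, "dz": 10, "rx": 0, "ry": 0, "rz": -15, "gripper": 8.7}
    - {"dx": 42.9, "dy": 37.1, "dz": 10, "rx": 0, "ry": 0, "rz": -15, "gripper": 8.7}
    - {"dx": 42.9, "dy": 37.1, "dz": 10, "rx": 0, "ry": 0, "rz": -15, "gripper": 8.7}
    - {"dx": 42.9, "dy": 37.1, "dz": 10, "rx": 0, "ry": 0, "rz": -15, "gripper": 8.7}
    - {"dx": 42.9, "dy": 37.1, "dz": 10, "rx": 0, "ry": 0, "rz": -15, "gripper": 8.7}
    - {"dx": 42.9, "dy": 37.1, "dz": 10, "rx": 0, "ry": 0, "rz": -15, "gripper": 8.7}
    - {"dx": 42.9, "dy": 37.1, "dz": 10, "rx": 0, "ry": 0, "rz": -15, "gripper": 8.7}
    - {"dx": 42.9, "dy": 37.1, "dz": 10, "rx": 0, "ry": 0, "rz": -15, "gripper": 8.7}
    - {"dx": 42.9, "dy": 37.1, "dz": 10, "rx": 0, "ry": 0, "rz": -15, "gripper": 8.7}

```text
clock: 1.55
position: [0.6221, -0.226, 0.3442]
ee_rot: [[0.0, 0.998, 0.06], [-0.0, 0.06, -0.998], [-1.0, 0.0, 0.0]]
force: [0.4, -1.4, -0.2]
gripper_width: 1.007
```

```bash
python3 - <<'E'
from h import *
st()
E
```

```text
t 1.55 p [ 0.6221 -0.226   0.3442] g 1.007 F [ 0.4 -1.4 -0.2]
[[0.0, 0.998, 0.06], [-0.0, 0.06, -0.998], [-1.0, 0.0, 0.0]] [ 29.1  23.6 -19.4  66.7   7.6  90.9 -75.2]
```

Call:
move_arm:
  plan:
    - {"dx": 0, "dy": 0, "dz": 0, "rx": 0, "ry": 0, "rz": 10, "gripper": 8.7}
    - {"dx": 0, "dy": 0, "dz": 0, "rx": 0, "ry": 0, "rz": 20, "gripper": 8.7}
    - {"dx": 0, "dy": 0, "dz": 0, "rx": 0, "ry": 0, "rz": 30, "gripper": 8.7}
    - {"dx": 0, "dy": 0, "dz": 0, "rx": 0, "ry": 0, "rz": 40, "gripper": 8.7}
    - {"dx": 0, "dy": 0, "dz": 0, "rx": 0, "ry": 0, "rz": 50, "gripper": 8.7}
    - {"dx": 0, "dy": 0, "dz": 0, "rx": 0, "ry": 0, "rz": 60, "gripper": 8.7}
    - {"dx": 0, "dy": 0, "dz": 0, "rx": 0, "ry": 0, "rz": 70, "gripper": 8.7}
    - {"dx": 0, "dy": 0, "dz": 0, "rx": 0, "ry": 0, "rz": 80, "gripper": 8.7}
    - {"dx": 0, "dy": 0, "dz": 0, "rx": 0, "ry": 0, "rz": 90, "gripper": 8.7}
    - {"dx": 0, "dy": 0, "dz": 0, "rx": 0, "ry": 0, "rz": 100, "gripper": 8.7}

```text
clock: 2.8
position: [0.6208, -0.2274, 0.3439]
ee_rot: [[-0.0, -0.239, 0.971], [0.0, 0.971, 0.239], [-1.0, 0.0, -0.0]]
force: [0.7, -0.1, -0.7]
gripper_width: 0.997
```

Call:
move_arm:
  plan:
    - {"dx": 0, "dy": 0, "dz": 0, "rx": 0, "ry": 0, "rz": 10, "gripper": 8.7}
    - {"dx": 0, "dy": 0, "dz": 0, "rx": 0, "ry": 0, "rz": 20, "gripper": 8.7}
    - {"dx": 0, "dy": 0, "dz": 0, "rx": 0, "ry": 0, "rz": 30, "gripper": 8.7}
    - {"dx": 0, "dy": 0, "dz": 0, "rx": 0, "ry": 0, "rz": 40, "gripper": 8.7}
    - {"dx": 0, "dy": 0, "dz": 0, "rx": 0, "ry": 0, "rz": 50, "gripper": 8.7}
    - {"dx": 0, "dy": 0, "dz": 0, "rx": 0, "ry": 0, "rz": 60, "gripper": 8.7}
    - {"dx": 0, "dy": 0, "dz": 0, "rx": 0, "ry": 0, "rz": 70, "gripper": 8.7}
    - {"dx": 0, "dy": 0, "dz": 0, "rx": 0, "ry": 0, "rz": 80, "gripper": 8.7}
    - {"dx": 0, "dy": 0, "dz": 0, "rx": 0, "ry": 0, "rz": 80, "gripper": 8.7}
    - {"dx": 0, "dy": 0, "dz": 0, "rx": 0, "ry": 0, "rz": 80, "gripper": 8.7}

```text
clock: 4.05
position: [0.6208, -0.2274, 0.3439]
ee_rot: [[-0.0, -0.998, -0.057], [0.0, -0.057, 0.998], [-1.0, 0.0, 0.0]]
force: [-0.1, 0.3, -1.0]
gripper_width: 0.998
```

```bash
python3 - <<'E'
from h import *
st(); c=cap('wrist','w1.png')
print(c['C'])
for X in ((.627,-.2209,.193),(.5454,-.226,.186),(.5454,-.226,.146)): print(proj(c,X))
E
```

```text
t 4.05 p [ 0.6208 -0.2274  0.3439] g 0.998 F [-0.1  0.3 -1. ]
[[-0.0, -0.998, -0.057], [0.0, -0.057, 0.998], [-1.0, 0.0, 0.0]] [ 46.2  28.8 -47.3  65.7  20.8  93.6  97.3]
[ 0.54945116 -0.23175773  0.48289368]
[325.70581421 199.7039495 ]
[325.69544185 119.71655902]
[324.9896242  120.16959526]
```

View pics/w1.png

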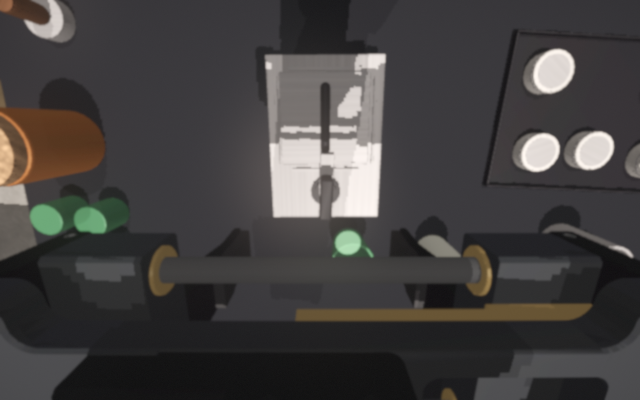

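Call:
move_arm:
  plan:
    - {"dx": 0.6, "dy": 0.65, "dz": -5, "rx": 0, "ry": 0, "rz": 0, "gripper": 8.7}
    - {"dx": 0.6, "dy": 0.65, "dz": -10, "rx": 0, "ry": 0, "rz": 0, "gripper": 8.7}
    - {"dx": 0.6, "dy": 0.65, "dz": -13, "rx": 0, "ry": 0, "rz": 0, "gripper": 8.7}
    - {"dx": 0.6, "dy": 0.65, "dz": -15.9, "rx": 0, "ry": 0, "rz": 0, "gripper": 8.7}
    - {"dx": 0.6, "dy": 0.65, "dz": -15.9, "rx": 0, "ry": 0, "rz": 0, "gripper": 6}
    - {"dx": 0.6, "dy": 0.65, "dz": -15.9, "rx": 0, "ry": 0, "rz": 0, "gripper": 4}
    - {"dx": 0.6, "dy": 0.65, "dz": -15.9, "rx": 0, "ry": 0, "rz": 0, "gripper": 2}
    - {"dx": 0.6, "dy": 0.65, "dz": -15.9, "rx": 0, "ry": 0, "rz": 0, "gripper": 0}
    - {"dx": 0.6, "dy": 0.65, "dz": -15.9, "rx": 0, "ry": 0, "rz": 0, "gripper": 0}
    - {"dx": 0.6, "dy": 0.65, "dz": -15.9, "rx": 0, "ry": 0, "rz": 0, "gripper": 0}

```text
clock: 5.35
position: [0.6269, -0.2208, 0.1851]
ee_rot: [[0.0, -0.998, -0.061], [0.0, -0.061, 0.998], [-1.0, -0.0, 0.0]]
force: [-0.5, 0.4, -0.1]
gripper_width: 0.4
```

Call:
move_arm:
  plan:
    - {"dx": 0, "dy": 0, "dz": 0, "rx": 0, "ry": 0, "rz": 0, "gripper": 0}
    - {"dx": 0, "dy": 0, "dz": 0, "rx": 0, "ry": 0, "rz": 0, "gripper": 0}

```text
clock: 5.6
position: [0.6268, -0.2207, 0.1849]
ee_rot: [[-0.0, -0.998, -0.061], [0.0, -0.061, 0.998], [-1.0, 0.0, 0.0]]
force: [0.0, 3.9, 0.8]
gripper_width: 0.171
```

Call:
move_arm:
  plan:
    - {"dx": 0, "dy": 0, "dz": 0, "rx": 0, "ry": 0, "rz": 0, "gripper": 0}
    - {"dx": 0, "dy": 0, "dz": 0, "rx": 0, "ry": 0, "rz": -10, "gripper": 0}
    - {"dx": 0, "dy": 0, "dz": 0, "rx": 0, "ry": 0, "rz": -20, "gripper": 0}
    - {"dx": 0, "dy": 0, "dz": 0, "rx": 0, "ry": 0, "rz": -30, "gripper": 0}
    - {"dx": 0, "dy": 0, "dz": 0, "rx": 0, "ry": 0, "rz": -40, "gripper": 0}
    - {"dx": 0, "dy": 0, "dz": 0, "rx": 0, "ry": 0, "rz": -50, "gripper": 0}
    - {"dx": 0, "dy": 0, "dz": 0, "rx": 0, "ry": 0, "rz": -60, "gripper": 0}
    - {"dx": 0, "dy": 0, "dz": 0, "rx": 0, "ry": 0, "rz": -70, "gripper": 0}
    - {"dx": 0, "dy": 0, "dz": 0, "rx": 0, "ry": 0, "rz": -80, "gripper": 0}
    - {"dx": 0, "dy": 0, "dz": 0, "rx": 0, "ry": 0, "rz": -87, "gripper": 0}

```text
clock: 6.85
position: [0.6271, -0.2201, 0.1849]
ee_rot: [[0.0, -0.109, 0.994], [0.001, 0.994, 0.109], [-1.0, 0.001, 0.0]]
force: [0.9, 0.9, -0.7]
gripper_width: 0.161
```

Call:
move_arm:
  plan:
    - {"dx": 0, "dy": 0, "dz": 0, "rx": 0, "ry": 0, "rz": 0, "gripper": 0}
    - {"dx": 0, "dy": 0, "dz": 0, "rx": 0, "ry": 0, "rz": -3, "gripper": 0}
    - {"dx": 0, "dy": 0, "dz": 0, "rx": 0, "ry": 0, "rz": -3, "gripper": 0}

```text
clock: 7.22
position: [0.6271, -0.2202, 0.185]
ee_rot: [[0.0, -0.064, 0.998], [0.001, 0.998, 0.064], [-1.0, 0.001, 0.0]]
force: [1.3, 3.1, -0.8]
gripper_width: 0.157
```

Call:
move_arm:
  plan:
    - {"dx": 0, "dy": 0, "dz": 0, "rx": 0, "ry": 0, "rz": 0, "gripper": 4}
    - {"dx": 0, "dy": 0, "dz": 0, "rx": 0, "ry": 0, "rz": 0, "gripper": 6}
    - {"dx": 0, "dy": 0, "dz": 0, "rx": 0, "ry": 0, "rz": 0, "gripper": 6}
    - {"dx": 0, "dy": 0, "dz": 4, "rx": 0, "ry": 0, "rz": 0, "gripper": 6}
    - {"dx": 0, "dy": 0, "dz": 8, "rx": 0, "ry": 0, "rz": 0, "gripper": 6}
    - {"dx": -2, "dy": 0, "dz": 12, "rx": 0, "ry": 0, "rz": 0, "gripper": 6}
    - {"dx": -8, "dy": 0, "dz": 12, "rx": 0, "ry": 0, "rz": 0, "gripper": 6}
    - {"dx": -8, "dy": 0, "dz": 12, "rx": 0, "ry": 0, "rz": 0, "gripper": 6}

```text
clock: 8.22
position: [0.5433, -0.2216, 0.305]
ee_rot: [[-0.002, -0.059, 0.998], [-0.002, 0.998, 0.059], [-1.0, -0.002, -0.003]]
force: [0.7, 0.1, 0.2]
gripper_width: 0.692
```

```bash
python3 - <<'E'
from h import *
st(); c=cap('wrist','w2.png')
for X in ((.627,-.2209,.193),(.5454,-.226,.186)): print(proj(c,X))
cv2.imwrite('pics/t2.png',cv2.resize(cap('top')['pixels'][165:265,365:465],None,fx=4,fy=4,interpolation=2))
E
```

```text
t 8.225 p [ 0.5433 -0.2216  0.305 ] g 0.692 F [0.7 0.1 0.2]
[[-0.002, -0.059, 0.998], [-0.002, 0.998, 0.059], [-1.0, -0.002, -0.003]] [ 43.2  15.5 -31.5  82.9   8.2  84.   15.2]
[408.88276723 208.72902897]
[320.74756024 206.69592692]
```

View pics/w2.png

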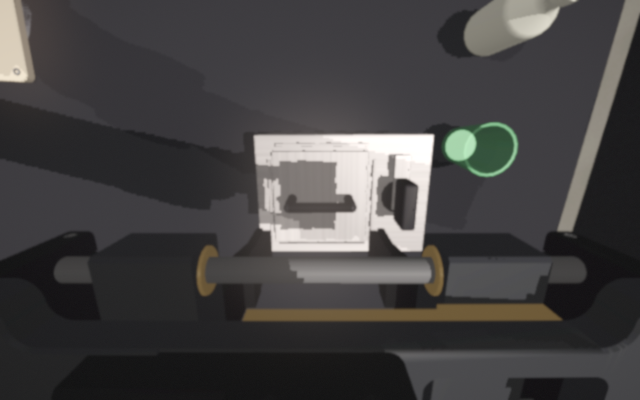

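Call:
move_arm:
  plan:
    - {"dx": 0, "dy": 0, "dz": 0, "rx": 0, "ry": 0, "rz": -10, "gripper": 6}
    - {"dx": 0, "dy": 0, "dz": 0, "rx": 0, "ry": 0, "rz": -20, "gripper": 6}
    - {"dx": 0, "dy": 0, "dz": 0, "rx": 0, "ry": 0, "rz": -30, "gripper": 6}
    - {"dx": 0, "dy": 0, "dz": 0, "rx": 0, "ry": 0, "rz": -40, "gripper": 6}
    - {"dx": 0, "dy": 0, "dz": 0, "rx": 0, "ry": 0, "rz": -50, "gripper": 6}
    - {"dx": 0, "dy": 0, "dz": 0, "rx": 0, "ry": 0, "rz": -60, "gripper": 6}
    - {"dx": 0, "dy": 0, "dz": 0, "rx": 0, "ry": 0, "rz": -70, "gripper": 6}
    - {"dx": 0, "dy": 0, "dz": 0, "rx": 0, "ry": 0, "rz": -80, "gripper": 6}
    - {"dx": 0.2, "dy": -0.4, "dz": 0, "rx": 0, "ry": 0, "rz": -90, "gripper": 6}
    - {"dx": 0.2, "dy": -0.4, "dz": 0, "rx": 0, "ry": 0, "rz": -90, "gripper": 6}

```text
clock: 9.57
position: [0.55, -0.2247, 0.3047]
ee_rot: [[0.0, 0.998, 0.063], [0.0, 0.063, -0.998], [-1.0, 0.0, -0.0]]
force: [0.5, 0.3, 0.7]
gripper_width: 0.687
```

Call:
move_arm:
  plan:
    - {"dx": 0, "dy": 0, "dz": -6, "rx": 0, "ry": 0, "rz": 0, "gripper": 6}
    - {"dx": 0, "dy": 0, "dz": -9, "rx": 0, "ry": 0, "rz": 0, "gripper": 6}
    - {"dx": 0, "dy": 0, "dz": -11.6, "rx": 0, "ry": 0, "rz": 0, "gripper": 6}
    - {"dx": 0, "dy": 0, "dz": -11.6, "rx": 0, "ry": 0, "rz": 0, "gripper": 3}
    - {"dx": 0, "dy": 0, "dz": -11.6, "rx": 0, "ry": 0, "rz": 0, "gripper": 0}
    - {"dx": 0, "dy": 0, "dz": -11.6, "rx": 0, "ry": 0, "rz": 0, "gripper": 0}
    - {"dx": 0, "dy": 0, "dz": -11.6, "rx": 0, "ry": 0, "rz": 0, "gripper": 0}
    - {"dx": 0, "dy": 0, "dz": -11.6, "rx": 0, "ry": 0, "rz": 0, "gripper": 0}
    - {"dx": 0, "dy": 0, "dz": -11.6, "rx": 0, "ry": 0, "rz": 0, "gripper": 0}

```text
clock: 10.7
position: [0.5489, -0.225, 0.1892]
ee_rot: [[0.0, 0.998, 0.061], [-0.0, 0.061, -0.998], [-1.0, 0.0, 0.0]]
force: [-0.9, -0.2, 1.4]
gripper_width: 0.107
```

Call:
move_arm:
  plan:
    - {"dx": 0, "dy": 0, "dz": 1, "rx": 0, "ry": 0, "rz": 0, "gripper": 0}
    - {"dx": 0, "dy": 0, "dz": 3, "rx": 0, "ry": 0, "rz": 0, "gripper": 0}
    - {"dx": 0, "dy": 0, "dz": 7, "rx": 0, "ry": 0, "rz": 0, "gripper": 0}
    - {"dx": 0, "dy": -4, "dz": 9, "rx": 0, "ry": 0, "rz": 0, "gripper": 0}
    - {"dx": 0, "dy": -9, "dz": 9, "rx": 0, "ry": 0, "rz": 0, "gripper": 0}
    - {"dx": 0, "dy": -14, "dz": 9, "rx": 0, "ry": 0, "rz": 0, "gripper": 0}
    - {"dx": 0, "dy": -19, "dz": 9, "rx": 0, "ry": 0, "rz": 0, "gripper": 0}
    - {"dx": 0, "dy": -21.5, "dz": 6, "rx": 0, "ry": 0, "rz": 0, "gripper": 0}
    - {"dx": 0, "dy": -21.5, "dz": 1, "rx": 0, "ry": 0, "rz": 0, "gripper": 0}
    - {"dx": 0, "dy": -21.5, "dz": -4, "rx": 0, "ry": 0, "rz": 0, "gripper": 0}

```text
clock: 11.95
position: [0.5487, -0.4401, 0.1478]
ee_rot: [[0.0, 0.998, 0.06], [-0.0, 0.06, -0.998], [-1.0, 0.0, 0.0]]
force: [0.7, -0.1, -2.6]
gripper_width: 0.103
```

Call:
move_arm:
  plan:
    - {"dx": 0, "dy": 0, "dz": -5, "rx": 0, "ry": 0, "rz": 0, "gripper": 0}
    - {"dx": 0, "dy": 0, "dz": -8, "rx": 0, "ry": 0, "rz": 0, "gripper": 0}
    - {"dx": 0, "dy": 0, "dz": -9.5, "rx": 0, "ry": 0, "rz": 0, "gripper": 0}
    - {"dx": 0, "dy": 0, "dz": -10.5, "rx": 0, "ry": 0, "rz": 0, "gripper": 0}
    - {"dx": 0, "dy": 0, "dz": -10.5, "rx": 0, "ry": 0, "rz": 0, "gripper": 0}
    - {"dx": 0, "dy": 0, "dz": -10.5, "rx": 0, "ry": 0, "rz": 0, "gripper": 3}
    - {"dx": 0, "dy": 0, "dz": -10.5, "rx": 0, "ry": 0, "rz": 0, "gripper": 6}
    - {"dx": 0, "dy": 0, "dz": -6, "rx": 0, "ry": 0, "rz": 0, "gripper": 6}
    - {"dx": 0, "dy": 0, "dz": 0, "rx": 0, "ry": 0, "rz": 0, "gripper": 6}

```text
clock: 13.08
position: [0.5482, -0.4393, 0.1494]
ee_rot: [[-0.002, 0.998, 0.061], [0.001, 0.061, -0.998], [-1.0, -0.002, -0.001]]
force: [0.7, -0.5, 0.8]
gripper_width: 0.476
```

Call:
move_arm:
  plan:
    - {"dx": 0, "dy": 0, "dz": 6, "rx": 0, "ry": 0, "rz": 0, "gripper": 8.7}
    - {"dx": -2, "dy": 5, "dz": 10, "rx": 0, "ry": 0, "rz": 0, "gripper": 8.7}
    - {"dx": -4, "dy": 11, "dz": 13, "rx": 0, "ry": 0, "rz": 0, "gripper": 8.7}
    - {"dx": -6, "dy": 16, "dz": 15, "rx": 0, "ry": 0, "rz": 0, "gripper": 8.7}
    - {"dx": -7.3, "dy": 21, "dz": 15, "rx": 0, "ry": 0, "rz": 0, "gripper": 8.7}
    - {"dx": -7.3, "dy": 21, "dz": 15, "rx": 0, "ry": 0, "rz": 0, "gripper": 8.7}

```text
clock: 13.82
position: [0.4761, -0.2254, 0.3012]
ee_rot: [[0.003, 0.998, 0.067], [-0.002, 0.067, -0.998], [-1.0, 0.003, 0.002]]
force: [0.4, -0.9, -0.5]
gripper_width: 0.994
```

```bash
python3 - <<'E'
from h import *
st(); c=cap('wrist'); s=cap('scene'); t=cap('top','t3.png')
M=np.array([.5454,-.226])
print('mouth wrist',proj(c,[*M,.146]), 'deck rad px', 282*.033/(c['C'][2]-.146))
for n in range(0,7):
    z=.006+.024*n
    print(n,'scene front',proj(s,[M[0]+.03,M[1]+.002,z]),'wrist axis',proj(c,[*M,z]),'r',c['fx']*.03/(c['C'][2]-z))
p=proj(c,[*M,.146]).astype(int)
a=cv2.resize(c['pixels'][max(0,p[1]-70):p[1]+70,p[0]-70:p[0]+70],(480,480),interpolation=2)
b=cv2.resize(s['pixels'][160:280,145:225],(320,480),interpolation=2)
print(p); cv2.imwrite('pics/c3.png',np.hstack([a,b]))
E
```

```text
t 13.825 p [ 0.4761 -0.2254  0.3012] g 0.994 F [ 0.4 -0.9 -0.5]
[[0.003, 0.998, 0.067], [-0.002, 0.067, -0.998], [-1.0, 0.003, 0.002]] [ 39.9   6.2 -21.1  92.6   2.3  81.3 -67.6]
mouth wrist [324.09149371 128.62248205] deck rad px 31.61187617654296
0 scene front [205.51630703 244.38697484] wrist axis [322.44928395 127.34802595] r 19.521952114669137
1 scene front [203.56111814 235.74026159] wrist axis [322.65143247 127.50490252] r 20.66363394025961
2 scene front [201.54790788 226.8356733 ] wrist axis [322.87862584 127.68121612] r 21.94714582279523
3 scene front [199.47406921 217.66156361] wrist axis [323.13582577 127.88081766] r 23.400667238573554
4 scene front [197.33683749 208.2055782 ] wrist axis [323.42939721 128.1086473 ] r 25.060372242395268
5 scene front [195.13327842 198.45460055] wrist axis [323.76764231 128.37114876] r 26.97348099808108
6 scene front [192.86027496 188.39469259] wrist axis [324.16159797 128.67688858] r 29.202824553027998
[324 128]
```

View pics/c3.png

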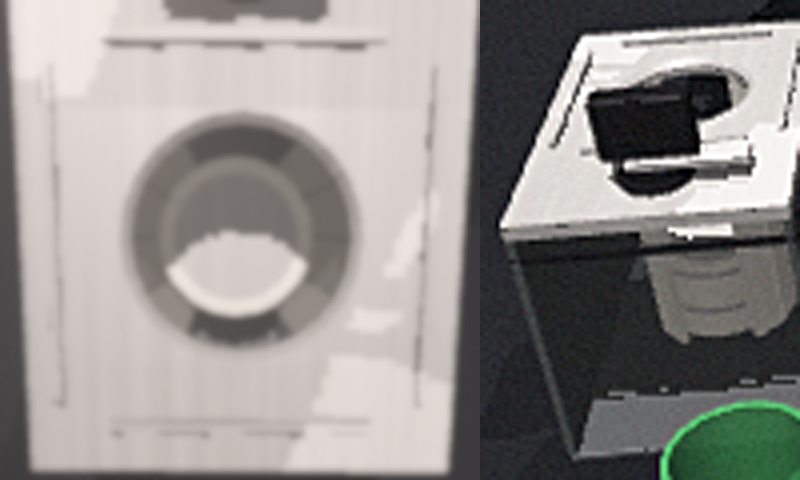

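Call:
move_arm:
  plan:
    - {"dx": 0, "dy": 5, "dz": 0, "rx": 0, "ry": 0, "rz": 10, "gripper": 8.7}
    - {"dx": 0, "dy": 11, "dz": 0, "rx": 0, "ry": 0, "rz": 20, "gripper": 8.7}
    - {"dx": 0, "dy": 17, "dz": 0, "rx": 0, "ry": 0, "rz": 30, "gripper": 8.7}
    - {"dx": 0, "dy": 23, "dz": 0, "rx": 0, "ry": 0, "rz": 40, "gripper": 8.7}
    - {"dx": 0, "dy": 29, "dz": 0, "rx": 0, "ry": 0, "rz": 50, "gripper": 8.7}
    - {"dx": 0, "dy": 35, "dz": 0, "rx": 0, "ry": 0, "rz": 60, "gripper": 8.7}
    - {"dx": -1, "dy": 41, "dz": 0, "rx": 0, "ry": 0, "rz": 70, "gripper": 8.7}
    - {"dx": -1.7, "dy": 47, "dz": -2, "rx": 0, "ry": 0, "rz": 80, "gripper": 8.7}
    - {"dx": -1.7, "dy": 53, "dz": -6, "rx": 0, "ry": 0, "rz": 90, "gripper": 8.7}
    - {"dx": -1.7, "dy": 53.2, "dz": -12, "rx": 0, "ry": 0, "rz": 90, "gripper": 8.7}

```text
clock: 15.22
position: [0.4597, 0.3055, 0.1833]
ee_rot: [[0.002, -0.066, 0.998], [0.005, 0.998, 0.066], [-1.0, 0.005, 0.002]]
force: [1.3, -0.3, -0.2]
gripper_width: 0.999
```

Call:
move_arm:
  plan:
    - {"dx": 0, "dy": 0, "dz": 0, "rx": 0, "ry": 0, "rz": 0, "gripper": 7.4}
    - {"dx": 0, "dy": 0, "dz": 0, "rx": 0, "ry": 0, "rz": 0, "gripper": 7.4}

```text
clock: 15.48
position: [0.4603, 0.301, 0.1848]
ee_rot: [[0.001, -0.059, 0.998], [0.001, 0.998, 0.059], [-1.0, 0.001, 0.001]]
force: [0.3, 0.6, 0.5]
gripper_width: 0.882
```

```bash
cat >> h.py <<'E'
def tins():
    "white blobs in the wrist view, as top-face circles at z=.028"
    s=st(); c=cap('wrist'); im=c['pixels']
    g=cv2.cvtColor(im,cv2.COLOR_BGR2GRAY); m=(g>110).astype(np.uint8); m[228:]=0
    n,l,sz,ce=cv2.connectedComponentsWithStats(m)
    for i in range(1,n):
        if sz[i,4]>400:
            cn=cv2.findContours((l==i).astype(np.uint8),0,2)[0][0][:,0]
            w=np.array([onz(c,*p,.028)[:2]*1000 for p in cn],np.float32)
            (x,y),r=cv2.minEnclosingCircle(w); print('px',ce[i].round(),'xy mm',round(x,1),round(y,1),'r',round(r,1),'touch',cn[:,1].min(),cn[:,1].max(),'d cm',((np.array([x,y])/1000-s['position'][:2])*100).round(2))
    return c
E
python3 - <<'E'
from h import *
c=tins(); cv2.imwrite('pics/w4.png',c['pixels'])
E
```

```text
t 15.475 p [0.4603 0.301  0.1848] g 0.882 F [0.3 0.6 0.5]
[[0.001, -0.059, 0.998], [0.001, 0.998, 0.059], [-1.0, 0.001, 0.001]] [  4.4  18.7 -50.1  97.7  15.1  70.6 -45.9]
px [362. 159.] xy mm 502.0 338.8 r 129.6 touch 83 227 d cm [4.17 3.78]
px [273. 191.] xy mm 413.0 299.7 r 18.3 touch 176 207 d cm [-4.73 -0.13]
```

View pics/w4.png

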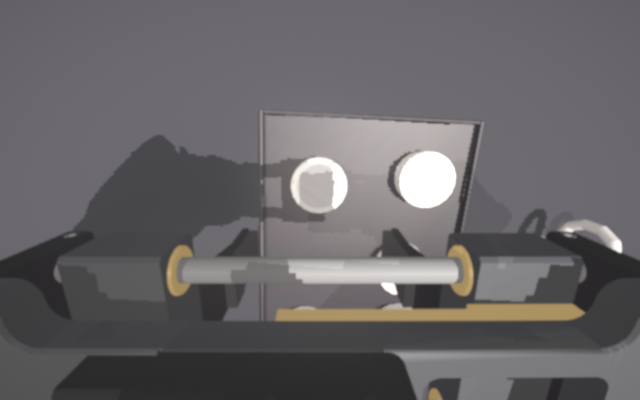

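```bash
sed -i 's/g>110/g>th/; s/def tins()/def tins(th=150)/' h.py
python3 - <<'E'
from h import *
tins(140)
g=cv2.cvtColor(cv2.imread('pics/w4.png'),6); print(g[185,255:360:4]); print(g[140:228:4,319]); c=cap('wrist'); print(onz(c,319,185,.028))
E
```

```text
t 15.525 p [0.4606 0.3011 0.1854] g 0.869 F [ 0.1 -0.4  0.7]
[[0.002, -0.059, 0.998], [0.001, 0.998, 0.059], [-1.0, 0.001, 0.002]] [  4.4  18.7 -50.1  97.7  15.1  70.5 -45.9]
px [371. 164.] xy mm 509.3 341.5 r 110.5 touch 117 219 d cm [4.87 4.04]
[ 81  83  88 132 134 135 137 101 102 214 244 196 180 179 179 179 179 180
 181 181 255 255 255 214 150 151 152]
[161 161 160 160 184 255 240 222 212 180 181 179 179 180 180 177 179 193
 182  89  93 126]
[0.46098306 0.31001722 0.028     ]
```

```bash
python3 - <<'E'
from h import *
tins(170)
E
```

```text
t 15.625 p [0.4604 0.3013 0.1855] g 0.855 F [-0.3 -0.3 -0.8]
[[0.003, -0.059, 0.998], [0.001, 0.998, 0.059], [-1.0, 0.001, 0.003]] [  4.4  18.6 -50.1  97.7  15.2  70.5 -45.9]
px [409. 156.] xy mm 543.2 349.9 r 73.8 touch 120 208 d cm [8.28 4.86]
px [319. 185.] xy mm 460.8 309.7 r 31.4 touch 156 212 d cm [0.04 0.84]
```

Call:
move_arm:
  plan:
    - {"dx": 0, "dy": 0.7, "dz": -5, "rx": 0, "ry": 0, "rz": 0, "gripper": 7.4}
    - {"dx": 0, "dy": 0.7, "dz": -10, "rx": 0, "ry": 0, "rz": 0, "gripper": 7.4}
    - {"dx": 0, "dy": 0.7, "dz": -13, "rx": 0, "ry": 0, "rz": 0, "gripper": 7.4}
    - {"dx": 0, "dy": 0.7, "dz": -14.9, "rx": 0, "ry": 0, "rz": 0, "gripper": 7.4}
    - {"dx": 0, "dy": 0.7, "dz": -14.9, "rx": 0, "ry": 0, "rz": 0, "gripper": 6.5}
    - {"dx": 0, "dy": 0.7, "dz": -14.9, "rx": 0, "ry": 0, "rz": 0, "gripper": 5}
    - {"dx": 0, "dy": 0.7, "dz": -14.9, "rx": 0, "ry": 0, "rz": 0, "gripper": 5}
    - {"dx": 0, "dy": 0.7, "dz": -14.9, "rx": 0, "ry": 0, "rz": 0, "gripper": 5}

```text
clock: 16.68
position: [0.4598, 0.3091, 0.0357]
ee_rot: [[0.002, -0.061, 0.998], [0.001, 0.998, 0.061], [-1.0, 0.001, 0.002]]
force: [-0.7, -0.1, 7.0]
gripper_width: 0.681
```

```bash
python3 - <<'E'
from h import *
st()
E
```

```text
t 16.675 p [0.4598 0.3091 0.0357] g 0.681 F [-0.7 -0.1  7. ]
[[0.002, -0.061, 0.998], [0.001, 0.998, 0.061], [-1.0, 0.001, 0.002]] [ -1.5  29.7 -45.  104.6  25.1  55.9 -53.7]
```

Call:
move_arm:
  plan:
    - {"dx": 0, "dy": 0, "dz": 6, "rx": 0, "ry": 0, "rz": 0, "gripper": 5}
    - {"dx": 0.5, "dy": -3, "dz": 11, "rx": 0, "ry": 0, "rz": 0, "gripper": 5}
    - {"dx": 1.5, "dy": -8, "dz": 15, "rx": 0, "ry": 0, "rz": 0, "gripper": 5}
    - {"dx": 2, "dy": -14, "dz": 18, "rx": 0, "ry": 0, "rz": 0, "gripper": 5}
    - {"dx": 3, "dy": -20, "dz": 21, "rx": 0, "ry": 0, "rz": 0, "gripper": 5}
    - {"dx": 4, "dy": -26, "dz": 22, "rx": 0, "ry": 0, "rz": 0, "gripper": 5}
    - {"dx": 5, "dy": -32, "dz": 22, "rx": 0, "ry": 0, "rz": 0, "gripper": 5}
    - {"dx": 6, "dy": -38, "dz": 22, "rx": 0, "ry": 0, "rz": 0, "gripper": 5}
    - {"dx": 7, "dy": -44, "dz": 22, "rx": 0, "ry": 0, "rz": 0, "gripper": 5}
    - {"dx": 8, "dy": -50, "dz": 22, "rx": 0, "ry": 0, "rz": 0, "gripper": 5}

```text
clock: 17.92
position: [0.5383, -0.1894, 0.255]
ee_rot: [[0.001, -0.061, 0.998], [-0.001, 0.998, 0.061], [-1.0, -0.001, 0.001]]
force: [1.0, 0.1, -0.7]
gripper_width: 0.683
```

Call:
move_arm:
  plan:
    - {"dx": 0.6, "dy": -6, "dz": 0, "rx": 0, "ry": 0, "rz": 0, "gripper": 5}
    - {"dx": 0.6, "dy": -10.5, "dz": 0, "rx": 0, "ry": 0, "rz": 0, "gripper": 5}
    - {"dx": 0.6, "dy": -10.5, "dz": 0, "rx": 0, "ry": 0, "rz": 0, "gripper": 5}
    - {"dx": 0.6, "dy": -10.5, "dz": 0, "rx": 0, "ry": 0, "rz": 0, "gripper": 5}

```text
clock: 18.42
position: [0.5444, -0.2916, 0.2545]
ee_rot: [[0.001, -0.062, 0.998], [0.001, 0.998, 0.062], [-1.0, 0.001, 0.001]]
force: [0.1, 0.8, -0.5]
gripper_width: 0.679
```

```bash
python3 - <<'E'
from h import *
st(); c=cap('wrist','w5.png'); p=proj(c,[.5454,-.226,.146]); print(p, c['fx']*.033/(c['C'][2]-.146))
g=cv2.cvtColor(c['pixels'],6); x,y=p.astype(int)
g=cv2.resize(g[y-60:y+60,x-60:x+60],(480,480),interpolation=2)
print(cv2.HoughCircles(cv2.medianBlur(g,5),cv2.HOUGH_GRADIENT,1.5,50,param1=80,param2=40,minRadius=100,maxRadius=170),x,y)
cv2.imwrite('pics/c5.png',g)
E
```

```text
t 18.425 p [ 0.5444 -0.2916  0.2545] g 0.679 F [ 0.1  0.8 -0.5]
[[0.001, -0.062, 0.998], [0.001, 0.998, 0.062], [-1.0, 0.001, 0.001]] [ 48.2  20.7 -31.4  82.8  10.8  79.5  20. ]
[324.35500675 131.79289449] 37.68554935342957
[[[240.75 230.25 103.15]
  [293.25 228.75 152.5 ]]] 324 131
```

View pics/c5.png

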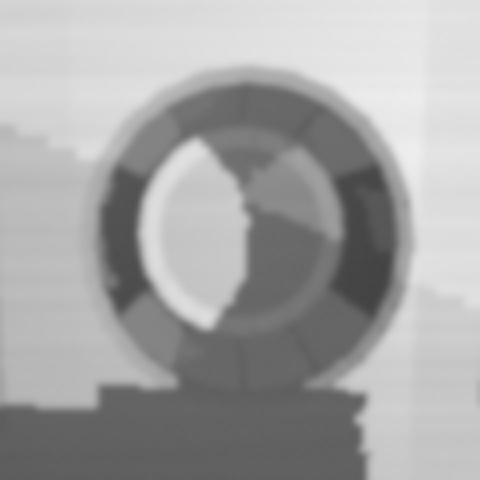

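Call:
move_arm:
  plan:
    - {"dx": 0.15, "dy": 4, "dz": 0, "rx": 0, "ry": 0, "rz": 0, "gripper": 5}
    - {"dx": 0.15, "dy": 6.7, "dz": -2, "rx": 0, "ry": 0, "rz": 0, "gripper": 5}
    - {"dx": 0.15, "dy": 6.7, "dz": -5, "rx": 0, "ry": 0, "rz": 0, "gripper": 5}
    - {"dx": 0.15, "dy": 6.7, "dz": -6.5, "rx": 0, "ry": 0, "rz": 0, "gripper": 5}
    - {"dx": 0.15, "dy": 6.7, "dz": -7.5, "rx": 0, "ry": 0, "rz": 0, "gripper": 5}
    - {"dx": 0.15, "dy": 6.7, "dz": -8, "rx": 0, "ry": 0, "rz": 0, "gripper": 5}
    - {"dx": 0.15, "dy": 6.7, "dz": -8.3, "rx": 0, "ry": 0, "rz": 0, "gripper": 5}
    - {"dx": 0.15, "dy": 6.7, "dz": -8.3, "rx": 0, "ry": 0, "rz": 0, "gripper": 5}

```text
clock: 19.48
position: [0.5458, -0.2255, 0.1715]
ee_rot: [[0.0, -0.061, 0.998], [-0.0, 0.998, 0.061], [-1.0, -0.0, 0.0]]
force: [0.3, 0.1, 0.3]
gripper_width: 0.684
```

Call:
move_arm:
  plan:
    - {"dx": 0, "dy": 0, "dz": 0, "rx": 0, "ry": 0, "rz": 0, "gripper": 7}
    - {"dx": 0, "dy": 0, "dz": 0, "rx": 0, "ry": 0, "rz": 0, "gripper": 7}
    - {"dx": 0, "dy": 0, "dz": 0, "rx": 0, "ry": 0, "rz": 0, "gripper": 7}
    - {"dx": 0, "dy": 0, "dz": 4, "rx": 0, "ry": 0, "rz": 0, "gripper": 7}
    - {"dx": 0, "dy": -1, "dz": 8, "rx": 0, "ry": 0, "rz": 0, "gripper": 7}
    - {"dx": 0, "dy": -6.5, "dz": 8.5, "rx": 0, "ry": 0, "rz": 0, "gripper": 7.4}
    - {"dx": 0, "dy": -6.5, "dz": 8.5, "rx": 0, "ry": 0, "rz": 0, "gripper": 7.4}
    - {"dx": 0, "dy": -6.5, "dz": 8.5, "rx": 0, "ry": 0, "rz": 0, "gripper": 7.4}

```text
clock: 20.48
position: [0.5456, -0.2901, 0.2559]
ee_rot: [[-0.0, -0.061, 0.998], [0.001, 0.998, 0.061], [-1.0, 0.001, -0.0]]
force: [-0.8, 0.2, -0.6]
gripper_width: 0.847
```

```bash
cat >> h.py <<'E'
def tube(fn):
    st(); c=cap('wrist'); M=[.546,-.226]; p=proj(c,[*M,.146]).astype(int)-[0,2]
    g=c['pixels'][p[1]-55:p[1]+50,p[0]-55:p[0]+55]; g=cv2.resize(g,None,fx=4,fy=4,interpolation=2)
    print('R36',4*c['fx']*.036/(c['C'][2]-.146),'diam px by n',[round(8*c['fx']*.03/(c['C'][2]-.006-.024*n)) for n in range(1,7)])
    s=cap('scene'); b=cv2.resize(s['pixels'][175:255,165:230],(341,420),interpolation=2)
    cv2.imwrite('pics/'+fn,np.hstack([g,b])); t=cap('top','topnow.png')
    gr=cv2.cvtColor(t['pixels'],6); m=np.zeros_like(gr); m[185:290,175:310]=gr[185:290,175:310]>120
    n,l,sz,ce=cv2.connectedComponentsWithStats(m)
    for i in range(1,n):
        if sz[i,4]>100: print(sz[i,4],onz(t,*ce[i],.026).round(4))
E
python3 -c "
from h import *
tube('c6.png')"
```

```text
t 20.475 p [ 0.5456 -0.2901  0.2559] g 0.847 F [-0.8  0.2 -0.6]
[[-0.0, -0.061, 0.998], [0.001, 0.998, 0.061], [-1.0, 0.001, -0.0]] [ 48.   20.8 -31.4  82.5  10.8  79.7  19.8]
R36 163.5385951905326 diam px by n [186, 199, 214, 232, 252, 277]
422 [0.5744 0.3211 0.026 ]
432 [0.5722 0.124  0.026 ]
428 [0.5642 0.2109 0.026 ]
442 [0.452  0.1126 0.026 ]
```

View pics/c6.png

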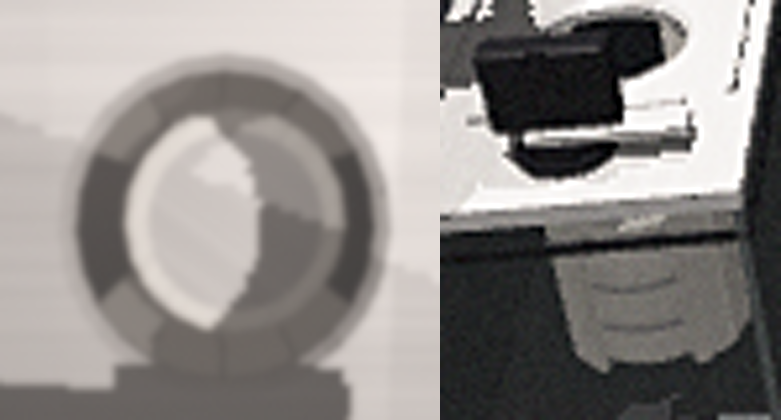

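Call:
move_arm:
  plan:
    - {"dx": -1, "dy": 6, "dz": 0, "rx": 0, "ry": 0, "rz": 0, "gripper": 7.4}
    - {"dx": -2, "dy": 12, "dz": 0, "rx": 0, "ry": 0, "rz": 0, "gripper": 7.4}
    - {"dx": -3, "dy": 18, "dz": 0, "rx": 0, "ry": 0, "rz": 0, "gripper": 7.4}
    - {"dx": -5, "dy": 24, "dz": 0, "rx": 0, "ry": 0, "rz": 0, "gripper": 7.4}
    - {"dx": -7, "dy": 29, "dz": 0, "rx": 0, "ry": 0, "rz": 0, "gripper": 7.4}
    - {"dx": -8.5, "dy": 34, "dz": -1, "rx": 0, "ry": 0, "rz": 0, "gripper": 7.4}
    - {"dx": -9.3, "dy": 39, "dz": -4, "rx": 0, "ry": 0, "rz": 0, "gripper": 7.4}
    - {"dx": -9.3, "dy": 40.2, "dz": -7.5, "rx": 0, "ry": 0, "rz": 0, "gripper": 7.4}
    - {"dx": -9.3, "dy": 40.2, "dz": -7.5, "rx": 0, "ry": 0, "rz": 0, "gripper": 7.4}
    - {"dx": -9.3, "dy": 40.2, "dz": -7.5, "rx": 0, "ry": 0, "rz": 0, "gripper": 7.4}

```text
clock: 21.88
position: [0.4532, 0.1111, 0.1823]
ee_rot: [[0.001, -0.061, 0.998], [-0.0, 0.998, 0.061], [-1.0, -0.0, 0.001]]
force: [0.1, -0.1, 1.0]
gripper_width: 0.85
```

```bash
python3 - <<'E'
from h import *
for t in (170,185,200):
    c=tins(t)
cv2.imwrite('pics/w7.png',c['pixels'])
print(proj(c,[.452,.1126,.028]))
E
```

```text
t 21.875 p [0.4532 0.1111 0.1823] g 0.85 F [ 0.1 -0.1  1. ]
[[0.001, -0.061, 0.998], [-0.0, 0.998, 0.061], [-1.0, -0.0, 0.001]] [ 28.8   5.6 -49.8 109.4   4.6  67.  -19.1]
px [465.   5.] xy mm 574.9 299.2 r 22.2 touch 0 13 d cm [12.17 18.81]
px [437. 101.] xy mm 563.3 210.3 r 33.2 touch 68 135 d cm [11.01  9.91]
px [385. 101.] xy mm 518.3 204.3 r 24.4 touch 80 129 d cm [6.51 9.32]
px [431. 186.] xy mm 569.9 125.2 r 33.8 touch 158 215 d cm [11.68  1.41]
px [321. 188.] xy mm 453.9 114.0 r 30.9 touch 163 217 d cm [0.07 0.29]
px [ 14. 192.] xy mm 128.0 90.2 r 31.6 touch 166 222 d cm [-32.52  -2.09]
t 21.925 p [0.4535 0.111  0.1825] g 0.853 F [0.1 0.1 0.3]
[[0.002, -0.06, 0.998], [-0.0, 0.998, 0.06], [-1.0, -0.0, 0.002]] [ 28.8   5.6 -49.8 109.3   4.7  67.  -19.2]
px [465.   5.] xy mm 575.7 298.7 r 20.5 touch 0 12 d cm [12.22 18.77]
px [437. 101.] xy mm 563.8 211.6 r 32.1 touch 68 134 d cm [11.03 10.06]
px [431. 186.] xy mm 571.6 125.5 r 32.1 touch 158 215 d cm [11.81  1.45]
px [322. 186.] xy mm 453.9 113.9 r 30.5 touch 163 216 d cm [0.04 0.3 ]
px [ 14. 191.] xy mm 128.3 90.9 r 30.0 touch 167 220 d cm [-32.52  -2.  ]
t 21.975 p [0.4536 0.1109 0.1826] g 0.85 F [ 0.9 -0.1 -0.6]
[[0.002, -0.06, 0.998], [-0.0, 0.998, 0.06], [-1.0, -0.0, 0.002]] [ 28.8   5.6 -49.8 109.3   4.7  67.  -19.2]
px [437. 101.] xy mm 564.2 210.5 r 31.3 touch 68 134 d cm [11.06  9.96]
px [431. 186.] xy mm 572.6 125.5 r 31.4 touch 158 214 d cm [11.9   1.45]
px [323. 184.] xy mm 453.9 113.9 r 30.2 touch 164 212 d cm [0.03 0.3 ]
px [ 12. 191.] xy mm 125.9 92.1 r 28.2 touch 167 217 d cm [-32.77  -1.88]
[316.95432883 191.8160719 ]
```

Call:
move_arm:
  plan:
    - {"dx": 0, "dy": 0.1, "dz": -5, "rx": 0, "ry": 0, "rz": 0, "gripper": 7.4}
    - {"dx": 0, "dy": 0.1, "dz": -10, "rx": 0, "ry": 0, "rz": 0, "gripper": 7.4}
    - {"dx": 0, "dy": 0.1, "dz": -13, "rx": 0, "ry": 0, "rz": 0, "gripper": 7.4}
    - {"dx": 0, "dy": 0.1, "dz": -14.7, "rx": 0, "ry": 0, "rz": 0, "gripper": 7.4}
    - {"dx": 0, "dy": 0.1, "dz": -14.7, "rx": 0, "ry": 0, "rz": 0, "gripper": 6.5}
    - {"dx": 0, "dy": 0.1, "dz": -14.7, "rx": 0, "ry": 0, "rz": 0, "gripper": 5}
    - {"dx": 0, "dy": 0.1, "dz": -14.7, "rx": 0, "ry": 0, "rz": 0, "gripper": 5}
    - {"dx": 0, "dy": 0.1, "dz": -14.7, "rx": 0, "ry": 0, "rz": 0, "gripper": 5}

```text
clock: 23.02
position: [0.4537, 0.1127, 0.0355]
ee_rot: [[0.002, -0.061, 0.998], [-0.0, 0.998, 0.061], [-1.0, -0.0, 0.002]]
force: [-1.8, 0.2, 7.8]
gripper_width: 0.68
```

Call:
move_arm:
  plan:
    - {"dx": 0, "dy": 0, "dz": 6, "rx": 0, "ry": 0, "rz": 0, "gripper": 5}
    - {"dx": 0.5, "dy": -2, "dz": 11, "rx": 0, "ry": 0, "rz": 0, "gripper": 5}
    - {"dx": 1.5, "dy": -6, "dz": 15, "rx": 0, "ry": 0, "rz": 0, "gripper": 5}
    - {"dx": 3, "dy": -11, "dz": 18, "rx": 0, "ry": 0, "rz": 0, "gripper": 5}
    - {"dx": 5, "dy": -16, "dz": 21, "rx": 0, "ry": 0, "rz": 0, "gripper": 5}
    - {"dx": 6, "dy": -21.5, "dz": 22, "rx": 0, "ry": 0, "rz": 0, "gripper": 5}
    - {"dx": 8, "dy": -27, "dz": 22, "rx": 0, "ry": 0, "rz": 0, "gripper": 5}
    - {"dx": 9.2, "dy": -32, "dz": 22, "rx": 0, "ry": 0, "rz": 0, "gripper": 5}
    - {"dx": 9.2, "dy": -33.7, "dz": 21, "rx": 0, "ry": 0, "rz": 0, "gripper": 5}
    - {"dx": 9.2, "dy": -33.7, "dz": 18, "rx": 0, "ry": 0, "rz": 0, "gripper": 5}

```text
clock: 24.28
position: [0.5451, -0.2259, 0.2148]
ee_rot: [[0.002, -0.059, 0.998], [-0.001, 0.998, 0.059], [-1.0, -0.001, 0.002]]
force: [0.7, -0.5, -1.1]
gripper_width: 0.683
```

Call:
move_arm:
  plan:
    - {"dx": 0, "dy": 0, "dz": 0, "rx": 0, "ry": 0, "rz": 0, "gripper": 5}
    - {"dx": 0, "dy": 0, "dz": 0, "rx": 0, "ry": 0, "rz": 0, "gripper": 5}

```text
clock: 24.52
position: [0.5451, -0.2237, 0.2155]
ee_rot: [[0.001, -0.062, 0.998], [-0.0, 0.998, 0.062], [-1.0, -0.0, 0.001]]
force: [0.5, -0.9, 0.3]
gripper_width: 0.682
```

Call:
move_arm:
  plan:
    - {"dx": 0.1, "dy": -0.15, "dz": -2, "rx": 0, "ry": 0, "rz": 0, "gripper": 5}
    - {"dx": 0.1, "dy": -0.15, "dz": -3.2, "rx": 0, "ry": 0, "rz": 0, "gripper": 5}
    - {"dx": 0.1, "dy": -0.15, "dz": -4, "rx": 0, "ry": 0, "rz": 0, "gripper": 5}
    - {"dx": 0.1, "dy": -0.15, "dz": -4.4, "rx": 0, "ry": 0, "rz": 0, "gripper": 5}
    - {"dx": 0.1, "dy": -0.15, "dz": -4.4, "rx": 0, "ry": 0, "rz": 0, "gripper": 5}

```text
clock: 25.15
position: [0.5457, -0.2259, 0.1701]
ee_rot: [[-0.0, -0.061, 0.998], [0.0, 0.998, 0.061], [-1.0, 0.0, -0.0]]
force: [0.3, -0.3, -0.9]
gripper_width: 0.682
```

Call:
move_arm:
  plan:
    - {"dx": 0, "dy": 0, "dz": 0, "rx": 0, "ry": 0, "rz": 0, "gripper": 7}
    - {"dx": 0, "dy": 0, "dz": 0, "rx": 0, "ry": 0, "rz": 0, "gripper": 7}
    - {"dx": 0, "dy": 0, "dz": 0, "rx": 0, "ry": 0, "rz": 0, "gripper": 7}
    - {"dx": 0, "dy": 0, "dz": 4, "rx": 0, "ry": 0, "rz": 0, "gripper": 7}
    - {"dx": 0, "dy": -1, "dz": 8, "rx": 0, "ry": 0, "rz": 0, "gripper": 7}
    - {"dx": 0, "dy": -6.5, "dz": 8.5, "rx": 0, "ry": 0, "rz": 0, "gripper": 7.4}
    - {"dx": 0, "dy": -6.5, "dz": 8.5, "rx": 0, "ry": 0, "rz": 0, "gripper": 7.4}
    - {"dx": 0, "dy": -6.5, "dz": 8.5, "rx": 0, "ry": 0, "rz": 0, "gripper": 7.4}

```text
clock: 26.15
position: [0.5456, -0.2906, 0.2549]
ee_rot: [[-0.0, -0.061, 0.998], [0.001, 0.998, 0.061], [-1.0, 0.001, -0.0]]
force: [0.2, 0.5, -0.1]
gripper_width: 0.846
```

```bash
python3 -c "
from h import *
tube('c8.png')"
```

```text
t 26.15 p [ 0.5456 -0.2906  0.2549] g 0.846 F [ 0.2  0.5 -0.1]
[[-0.0, -0.061, 0.998], [0.001, 0.998, 0.061], [-1.0, 0.001, -0.0]] [ 50.5  21.5 -34.8  82.4  12.2  79.9  18.9]
R36 164.16733750294907 diam px by n [186, 200, 215, 232, 253, 278]
424 [0.5744 0.321  0.026 ]
432 [0.5722 0.124  0.026 ]
428 [0.5642 0.2109 0.026 ]
```

View pics/c8.png

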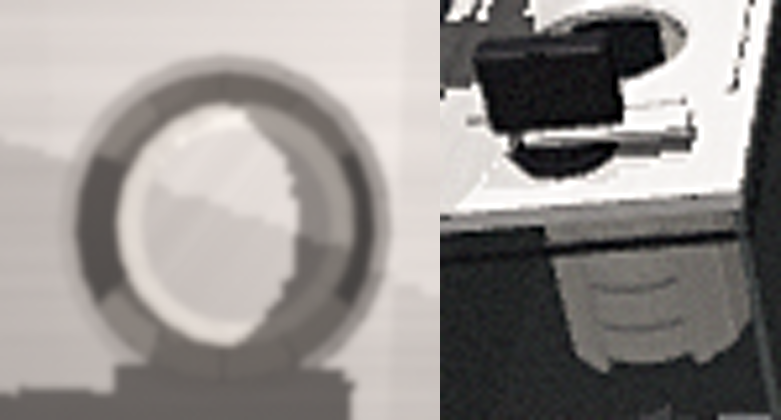

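Call:
move_arm:
  plan:
    - {"dx": 0, "dy": 6, "dz": 0, "rx": 0, "ry": 0, "rz": 0, "gripper": 7.4}
    - {"dx": 0, "dy": 12, "dz": 0, "rx": 0, "ry": 0, "rz": 0, "gripper": 7.4}
    - {"dx": 0, "dy": 18, "dz": 0, "rx": 0, "ry": 0, "rz": 0, "gripper": 7.4}
    - {"dx": 0, "dy": 24, "dz": 0, "rx": 0, "ry": 0, "rz": 0, "gripper": 7.4}
    - {"dx": 0, "dy": 30, "dz": 0, "rx": 0, "ry": 0, "rz": 0, "gripper": 7.4}
    - {"dx": 0.5, "dy": 36, "dz": 0, "rx": 0, "ry": 0, "rz": 0, "gripper": 7.4}
    - {"dx": 1, "dy": 42, "dz": 0, "rx": 0, "ry": 0, "rz": 0, "gripper": 7.4}
    - {"dx": 1.9, "dy": 48, "dz": -2, "rx": 0, "ry": 0, "rz": 0, "gripper": 7.4}
    - {"dx": 1.9, "dy": 50, "dz": -7.5, "rx": 0, "ry": 0, "rz": 0, "gripper": 7.4}
    - {"dx": 1.9, "dy": 50, "dz": -7.5, "rx": 0, "ry": 0, "rz": 0, "gripper": 7.4}

```text
clock: 27.55
position: [0.5616, 0.211, 0.1765]
ee_rot: [[-0.006, -0.066, 0.998], [-0.001, 0.998, 0.066], [-1.0, -0.001, -0.007]]
force: [-0.3, -0.5, 0.9]
gripper_width: 0.847
```

Call:
move_arm:
  plan:
    - {"dx": 0, "dy": 0, "dz": 0, "rx": 0, "ry": 0, "rz": 0, "gripper": 7.4}

```text
clock: 27.68
position: [0.5651, 0.2089, 0.1815]
ee_rot: [[0.001, -0.061, 0.998], [0.0, 0.998, 0.061], [-1.0, -0.0, 0.001]]
force: [0.3, -0.6, 0.8]
gripper_width: 0.85
```

```bash
python3 - <<'E'
from h import *
for t in (185,205): c=tins(t)
E
```

```text
t 27.675 p [0.5651 0.2089 0.1815] g 0.85 F [ 0.3 -0.6  0.8]
[[0.001, -0.061, 0.998], [0.0, 0.998, 0.061], [-1.0, -0.0, 0.001]] [ 12.1  25.6 -47.4  90.1  19.5  72.9 -34.8]
px [336.  81.] xy mm 575.5 320.8 r 31.3 touch 46 115 d cm [ 1.03 11.19]
px [530. 178.] xy mm 790.7 230.9 r 66.5 touch 124 227 d cm [22.56  2.21]
px [323. 187.] xy mm 566.3 212.2 r 30.8 touch 163 216 d cm [0.11 0.33]
t 27.725 p [0.5656 0.2085 0.1821] g 0.851 F [-0.  -0.1  0.4]
[[0.002, -0.06, 0.998], [0.0, 0.998, 0.06], [-1.0, 0.0, 0.002]] [ 12.2  25.5 -47.4  90.1  19.5  72.8 -34.8]
px [336.  80.] xy mm 575.5 320.9 r 30.8 touch 47 114 d cm [ 0.99 11.24]
px [529. 179.] xy mm 789.9 229.9 r 65.8 touch 125 227 d cm [22.43  2.14]
px [324. 184.] xy mm 566.3 211.8 r 30.2 touch 163 213 d cm [0.07 0.33]
```

Call:
move_arm:
  plan:
    - {"dx": 0, "dy": 0.2, "dz": -5, "rx": 0, "ry": 0, "rz": 0, "gripper": 7.4}
    - {"dx": 0, "dy": 0.2, "dz": -10, "rx": 0, "ry": 0, "rz": 0, "gripper": 7.4}
    - {"dx": 0, "dy": 0.2, "dz": -13, "rx": 0, "ry": 0, "rz": 0, "gripper": 7.4}
    - {"dx": 0, "dy": 0.2, "dz": -14.6, "rx": 0, "ry": 0, "rz": 0, "gripper": 7.4}
    - {"dx": 0, "dy": 0.2, "dz": -14.6, "rx": 0, "ry": 0, "rz": 0, "gripper": 6.5}
    - {"dx": 0, "dy": 0.2, "dz": -14.6, "rx": 0, "ry": 0, "rz": 0, "gripper": 5}
    - {"dx": 0, "dy": 0.2, "dz": -14.6, "rx": 0, "ry": 0, "rz": 0, "gripper": 5}
    - {"dx": 0, "dy": 0.2, "dz": -14.6, "rx": 0, "ry": 0, "rz": 0, "gripper": 5}

```text
clock: 28.78
position: [0.5658, 0.2114, 0.0359]
ee_rot: [[0.003, -0.061, 0.998], [0.001, 0.998, 0.061], [-1.0, 0.0, 0.003]]
force: [-0.4, -0.3, 6.3]
gripper_width: 0.683
```

Call:
move_arm:
  plan:
    - {"dx": 0, "dy": 0, "dz": 6, "rx": 0, "ry": 0, "rz": 0, "gripper": 5}
    - {"dx": 0, "dy": -2, "dz": 11, "rx": 0, "ry": 0, "rz": 0, "gripper": 5}
    - {"dx": 0, "dy": -7, "dz": 15, "rx": 0, "ry": 0, "rz": 0, "gripper": 5}
    - {"dx": 0, "dy": -13, "dz": 17, "rx": 0, "ry": 0, "rz": 0, "gripper": 5}
    - {"dx": 0, "dy": -19, "dz": 19, "rx": 0, "ry": 0, "rz": 0, "gripper": 5}
    - {"dx": -0.5, "dy": -25, "dz": 21, "rx": 0, "ry": 0, "rz": 0, "gripper": 5}
    - {"dx": -1, "dy": -31, "dz": 22, "rx": 0, "ry": 0, "rz": 0, "gripper": 5}
    - {"dx": -1.5, "dy": -37, "dz": 22, "rx": 0, "ry": 0, "rz": 0, "gripper": 5}
    - {"dx": -2, "dy": -42, "dz": 22, "rx": 0, "ry": 0, "rz": 0, "gripper": 5}
    - {"dx": -2, "dy": -43.6, "dz": 19, "rx": 0, "ry": 0, "rz": 0, "gripper": 5}

```text
clock: 30.02
position: [0.5448, -0.2295, 0.2262]
ee_rot: [[0.004, -0.056, 0.998], [-0.003, 0.998, 0.056], [-1.0, -0.003, 0.004]]
force: [0.1, 0.7, -1.5]
gripper_width: 0.679
```

Call:
move_arm:
  plan:
    - {"dx": 0, "dy": 0, "dz": 0, "rx": 0, "ry": 0, "rz": 0, "gripper": 5}
    - {"dx": 0, "dy": 0, "dz": 0, "rx": 0, "ry": 0, "rz": 0, "gripper": 5}

```text
clock: 30.28
position: [0.5453, -0.2233, 0.2255]
ee_rot: [[0.001, -0.063, 0.998], [0.0, 0.998, 0.063], [-1.0, 0.0, 0.001]]
force: [-0.0, 0.3, 0.3]
gripper_width: 0.677
```

Call:
move_arm:
  plan:
    - {"dx": 0.1, "dy": -0.15, "dz": -2, "rx": 0, "ry": 0, "rz": 0, "gripper": 5}
    - {"dx": 0.1, "dy": -0.15, "dz": -4, "rx": 0, "ry": 0, "rz": 0, "gripper": 5}
    - {"dx": 0.1, "dy": -0.15, "dz": -5, "rx": 0, "ry": 0, "rz": 0, "gripper": 5}
    - {"dx": 0.1, "dy": -0.15, "dz": -5.4, "rx": 0, "ry": 0, "rz": 0, "gripper": 5}
    - {"dx": 0.1, "dy": -0.15, "dz": -5.4, "rx": 0, "ry": 0, "rz": 0, "gripper": 5}

```text
clock: 30.9
position: [0.5458, -0.2263, 0.1702]
ee_rot: [[0.0, -0.061, 0.998], [0.0, 0.998, 0.061], [-1.0, 0.0, 0.0]]
force: [0.7, -0.2, -0.0]
gripper_width: 0.684
```

Call:
move_arm:
  plan:
    - {"dx": 0, "dy": 0, "dz": 0, "rx": 0, "ry": 0, "rz": 0, "gripper": 7}
    - {"dx": 0, "dy": 0, "dz": 0, "rx": 0, "ry": 0, "rz": 0, "gripper": 7}
    - {"dx": 0, "dy": 0, "dz": 0, "rx": 0, "ry": 0, "rz": 0, "gripper": 7}
    - {"dx": 0, "dy": 0, "dz": 4, "rx": 0, "ry": 0, "rz": 0, "gripper": 7}
    - {"dx": 0, "dy": -1, "dz": 8, "rx": 0, "ry": 0, "rz": 0, "gripper": 7}
    - {"dx": 0, "dy": -6.5, "dz": 8.5, "rx": 0, "ry": 0, "rz": 0, "gripper": 7.4}
    - {"dx": 0, "dy": -6.5, "dz": 8.5, "rx": 0, "ry": 0, "rz": 0, "gripper": 7.4}
    - {"dx": 0, "dy": -6.5, "dz": 8.5, "rx": 0, "ry": 0, "rz": 0, "gripper": 7.4}

```text
clock: 31.9
position: [0.5456, -0.2911, 0.2549]
ee_rot: [[-0.0, -0.061, 0.998], [0.001, 0.998, 0.061], [-1.0, 0.001, -0.0]]
force: [0.3, -0.3, -0.7]
gripper_width: 0.846
```

```bash
python3 -c "
from h import *
tube('c9.png')"
```

```text
t 31.9 p [ 0.5456 -0.2911  0.2549] g 0.846 F [ 0.3 -0.3 -0.7]
[[-0.0, -0.061, 0.998], [0.001, 0.998, 0.061], [-1.0, 0.001, -0.0]] [ 52.6  22.1 -37.7  82.3  13.5  80.2  18.1]
R36 164.16346364357082 diam px by n [186, 200, 215, 232, 253, 278]
423 [0.5744 0.3212 0.026 ]
432 [0.5722 0.124  0.026 ]
```

View pics/c9.png

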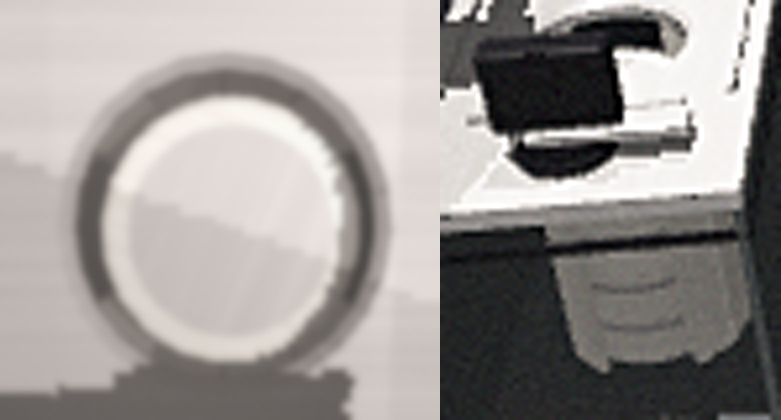

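Call:
move_arm:
  plan:
    - {"dx": 0, "dy": -2, "dz": 0, "rx": 0, "ry": 0, "rz": -10, "gripper": 6}
    - {"dx": 0, "dy": -4, "dz": 0, "rx": 0, "ry": 0, "rz": -20, "gripper": 6}
    - {"dx": 0, "dy": -6, "dz": 0, "rx": 0, "ry": 0, "rz": -30, "gripper": 6}
    - {"dx": 0, "dy": -8, "dz": 0, "rx": 0, "ry": 0, "rz": -40, "gripper": 6}
    - {"dx": 0, "dy": -10, "dz": 0, "rx": 0, "ry": 0, "rz": -50, "gripper": 6}
    - {"dx": 0, "dy": -12, "dz": 0, "rx": 0, "ry": 0, "rz": -60, "gripper": 6}
    - {"dx": 0.3, "dy": -14.8, "dz": 0, "rx": 0, "ry": 0, "rz": -70, "gripper": 6}
    - {"dx": 0.3, "dy": -14.8, "dz": 0, "rx": 0, "ry": 0, "rz": -80, "gripper": 6}
    - {"dx": 0.3, "dy": -14.8, "dz": 0, "rx": 0, "ry": 0, "rz": -90, "gripper": 6}
    - {"dx": 0.3, "dy": -14.8, "dz": 0, "rx": 0, "ry": 0, "rz": -90, "gripper": 6}

```text
clock: 33.3
position: [0.5491, -0.4385, 0.2552]
ee_rot: [[-0.0, 0.998, 0.063], [0.0, 0.063, -0.998], [-1.0, -0.0, -0.0]]
force: [-0.3, 0.7, -0.1]
gripper_width: 0.686
```

```bash
python3 - <<'E'
from h import *
st(); c=cap('wrist'); im=c['pixels']; g=cv2.cvtColor(im,6)
print(proj(c,[.5455,-.440,.045]))
cv2.imwrite('pics/w10.png',im)
E
```

```text
t 33.3 p [ 0.5491 -0.4385  0.2552] g 0.686 F [-0.3  0.7 -0.1]
[[-0.0, 0.998, 0.063], [0.0, 0.063, -0.998], [-1.0, -0.0, -0.0]] [ 47.1  30.1 -19.1  68.1   9.5  83.3 -57. ]
[320.23403034 186.99095553]
```

View pics/w10.png

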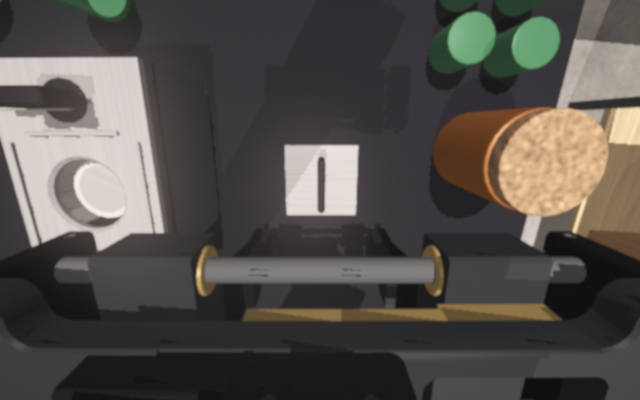

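Call:
move_arm:
  plan:
    - {"dx": 0, "dy": -0.1, "dz": -6, "rx": 0, "ry": 0, "rz": 0, "gripper": 6}
    - {"dx": 0, "dy": -0.1, "dz": -12, "rx": 0, "ry": 0, "rz": 0, "gripper": 6}
    - {"dx": 0, "dy": -0.1, "dz": -17, "rx": 0, "ry": 0, "rz": 0, "gripper": 6}
    - {"dx": 0, "dy": -0.1, "dz": -20, "rx": 0, "ry": 0, "rz": 0, "gripper": 6}
    - {"dx": 0, "dy": -0.1, "dz": -21.1, "rx": 0, "ry": 0, "rz": 0, "gripper": 6}
    - {"dx": 0, "dy": -0.1, "dz": -21.1, "rx": 0, "ry": 0, "rz": 0, "gripper": 3}
    - {"dx": 0, "dy": -0.1, "dz": -21.1, "rx": 0, "ry": 0, "rz": 0, "gripper": 0}
    - {"dx": 0, "dy": -0.1, "dz": -21.1, "rx": 0, "ry": 0, "rz": 0, "gripper": 0}
    - {"dx": 0, "dy": -0.1, "dz": -21.1, "rx": 0, "ry": 0, "rz": 0, "gripper": 0}
    - {"dx": 0, "dy": -0.1, "dz": -21.1, "rx": 0, "ry": 0, "rz": 0, "gripper": 0}

```text
clock: 34.6
position: [0.5488, -0.4405, 0.0445]
ee_rot: [[0.0, 0.998, 0.061], [-0.0, 0.061, -0.998], [-1.0, 0.0, 0.0]]
force: [0.2, 0.1, 1.1]
gripper_width: 0.209
```

Call:
move_arm:
  plan:
    - {"dx": 0, "dy": 0, "dz": 1, "rx": 0, "ry": 0, "rz": 0, "gripper": 0}
    - {"dx": 0, "dy": 0, "dz": 6, "rx": 0, "ry": 0, "rz": 0, "gripper": 0}
    - {"dx": 0, "dy": 0, "dz": 12, "rx": 0, "ry": 0, "rz": 0, "gripper": 0}
    - {"dx": 0, "dy": 0, "dz": 17, "rx": 0, "ry": 0, "rz": 0, "gripper": 0}
    - {"dx": 0, "dy": 2, "dz": 19.5, "rx": 0, "ry": 0, "rz": 0, "gripper": 0}
    - {"dx": 0, "dy": 7, "dz": 19.5, "rx": 0, "ry": 0, "rz": 0, "gripper": 0}
    - {"dx": 0, "dy": 12, "dz": 19.5, "rx": 0, "ry": 0, "rz": 0, "gripper": 0}
    - {"dx": 0, "dy": 17, "dz": 19.5, "rx": 0, "ry": 0, "rz": 0, "gripper": 0}
    - {"dx": 0, "dy": 21.4, "dz": 19.5, "rx": 0, "ry": 0, "rz": 0, "gripper": 0}
    - {"dx": 0, "dy": 21.4, "dz": 19.5, "rx": 0, "ry": 0, "rz": 0, "gripper": 0}

```text
clock: 35.85
position: [0.5494, -0.2217, 0.2402]
ee_rot: [[0.001, 0.998, 0.067], [0.001, 0.067, -0.998], [-1.0, 0.001, -0.001]]
force: [0.2, -0.1, -3.4]
gripper_width: 0.104
```

Call:
move_arm:
  plan:
    - {"dx": 0, "dy": 0, "dz": 0, "rx": 0, "ry": 0, "rz": 0, "gripper": 0}
    - {"dx": 0, "dy": 0, "dz": 0, "rx": 0, "ry": 0, "rz": 0, "gripper": 0}

```text
clock: 36.1
position: [0.5484, -0.2278, 0.2392]
ee_rot: [[-0.0, 0.998, 0.059], [-0.0, 0.059, -0.998], [-1.0, -0.0, 0.0]]
force: [-0.2, 0.4, -1.6]
gripper_width: 0.1
```

Call:
move_arm:
  plan:
    - {"dx": 0, "dy": 0.05, "dz": -1.5, "rx": 0, "ry": 0, "rz": 0, "gripper": 0}
    - {"dx": 0, "dy": 0.05, "dz": -3, "rx": 0, "ry": 0, "rz": 0, "gripper": 0}
    - {"dx": 0, "dy": 0.05, "dz": -3.5, "rx": 0, "ry": 0, "rz": 0, "gripper": 0}
    - {"dx": 0, "dy": 0.05, "dz": -3.5, "rx": 0, "ry": 0, "rz": 0, "gripper": 0}

```text
clock: 36.6
position: [0.5485, -0.2259, 0.2036]
ee_rot: [[-0.001, 0.998, 0.061], [0.0, 0.061, -0.998], [-1.0, -0.001, -0.0]]
force: [-0.4, -0.9, -2.3]
gripper_width: 0.101
```

```bash
python3 - <<'E'
from h import *
st(); c=cap('wrist'); im=c['pixels']
print(proj(c,[.5455,-.226,.186]),proj(c,[.627,-.2209,.193]))
s=cap('scene')['pixels'][130:250,140:260]
cv2.imwrite('pics/w11.png',np.hstack([cv2.resize(im[60:240,200:440],(480,360),interpolation=2),cv2.resize(s,(320,360),interpolation=2)]))
E
```

```text
t 36.6 p [ 0.5485 -0.2259  0.2036] g 0.101 F [-0.4 -0.9 -2.3]
[[-0.001, 0.998, 0.061], [0.0, 0.061, -0.998], [-1.0, -0.001, -0.0]] [ 38.2  18.4 -24.8  90.8   8.   72.6 -74.4]
[318.80594534 254.35403423] [318.62759786 112.73121539]
```

View pics/w11.png

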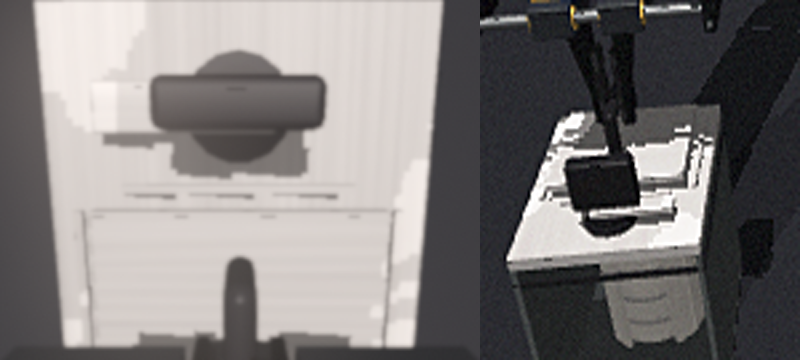

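Call:
move_arm:
  plan:
    - {"dx": 0.03, "dy": 0.05, "dz": -0.3, "rx": 0, "ry": 0, "rz": 0, "gripper": 0}
    - {"dx": 0.03, "dy": 0.05, "dz": -0.6, "rx": 0, "ry": 0, "rz": 0, "gripper": 0}
    - {"dx": 0.03, "dy": 0.05, "dz": -0.6, "rx": 0, "ry": 0, "rz": 0, "gripper": 0}

```text
clock: 37.08
position: [0.5488, -0.2254, 0.1979]
ee_rot: [[-0.0, 0.998, 0.061], [0.0, 0.061, -0.998], [-1.0, -0.0, -0.0]]
force: [0.5, -0.0, -1.6]
gripper_width: 0.103
```

Call:
move_arm:
  plan:
    - {"dx": 0, "dy": 0, "dz": -0.2, "rx": 0, "ry": 0, "rz": 0, "gripper": 0}
    - {"dx": 0, "dy": 0, "dz": -0.4, "rx": 0, "ry": 0, "rz": 0, "gripper": 0}
    - {"dx": 0, "dy": 0, "dz": -0.4, "rx": 0, "ry": 0, "rz": 0, "gripper": 0}

```text
clock: 37.45
position: [0.5492, -0.2255, 0.1972]
ee_rot: [[0.001, 0.998, 0.061], [-0.001, 0.061, -0.998], [-1.0, 0.001, 0.001]]
force: [-10.3, 2.7, 20.1]
gripper_width: 0.105
```

Call:
move_arm:
  plan:
    - {"dx": 0, "dy": 0, "dz": 0.35, "rx": 0, "ry": 0, "rz": 0, "gripper": 0}
    - {"dx": 0, "dy": 0, "dz": 0.35, "rx": 0, "ry": 0, "rz": 0, "gripper": 0}
    - {"dx": 0, "dy": 0, "dz": 0.35, "rx": 0, "ry": 0, "rz": 0, "gripper": 3}
    - {"dx": 0, "dy": 0, "dz": 0.35, "rx": 0, "ry": 0, "rz": 0, "gripper": 5}
    - {"dx": 0, "dy": 0, "dz": 0.35, "rx": 0, "ry": 0, "rz": 0, "gripper": 6}
    - {"dx": 0, "dy": 0, "dz": 4, "rx": 0, "ry": 0, "rz": 0, "gripper": 6}
    - {"dx": 0, "dy": 0, "dz": 8, "rx": 0, "ry": 0, "rz": 0, "gripper": 6}
    - {"dx": -3, "dy": 0, "dz": 12, "rx": 0, "ry": 0, "rz": 0, "gripper": 6}
    - {"dx": -7.5, "dy": 0, "dz": 12, "rx": 0, "ry": 0, "rz": 0, "gripper": 6}
    - {"dx": -7.5, "dy": 0, "dz": 12, "rx": 0, "ry": 0, "rz": 0, "gripper": 6}

```text
clock: 38.7
position: [0.472, -0.2262, 0.3151]
ee_rot: [[0.001, 0.998, 0.059], [-0.002, 0.059, -0.998], [-1.0, 0.0, 0.002]]
force: [-0.2, -0.0, 0.9]
gripper_width: 0.686
```

```bash
python3 - <<'E'
from h import *
st(); c=cap('wrist'); im=c['pixels']
p=proj(c,[.546,-.226,.186]); print(p, 'proj cover top corners/lips')
from numpy import array as A
ex=A([.998,.061]);ey=A([-.061,.998])
for a,b in((50,50),(50,-50),(-50,-50),(-50,50)): print('cover',proj(c,[*(A([.546,-.226])+(ex*a+ey*b)/1000),.152]).round(1),'lip',proj(c,[*(A([.546,-.226])+(ex*a+ey*b)*1.11/1000),.1495]).round(1))
x,y=p.astype(int); y0=max(0,y-90); print(x-90,y0)
s=cap('scene')['pixels'][150:240,150:240]
cv2.imwrite('pics/w12.png',np.hstack([cv2.resize(im[y0:y0+160,x-90:x+90],(540,480),interpolation=2),cv2.resize(s,(480,480),interpolation=2)])[:,:800])
E
```

```text
t 38.7 p [ 0.472  -0.2262  0.3151] g 0.686 F [-0.2 -0.   0.9]
[[0.001, 0.998, 0.059], [-0.002, 0.059, -0.998], [-1.0, 0.0, 0.002]] [ 43.2   5.9 -24.4  91.5   2.6  83.1 -68. ]
[323.39179898 123.23332173] proj cover top corners/lips
cover [272.2  70.8] lip [266.8  65.2]
cover [373.7  70.7] lip [379.   65.2]
cover [369.2 171.4] lip [373.6 176. ]
cover [276.4 171.5] lip [271.9 176.1]
233 33
```

View pics/w12.png

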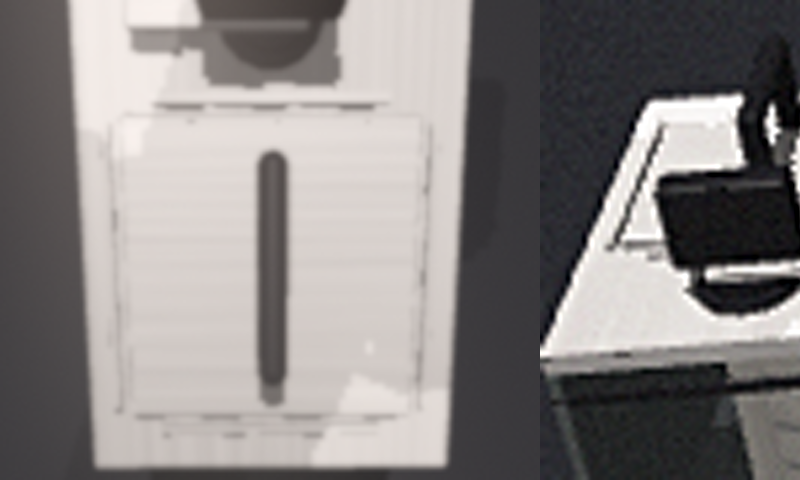

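Call:
move_arm:
  plan:
    - {"dx": 2, "dy": 0.5, "dz": 0, "rx": 0, "ry": 0, "rz": 10, "gripper": 6}
    - {"dx": 4, "dy": 0.5, "dz": 0, "rx": 0, "ry": 0, "rz": 20, "gripper": 6}
    - {"dx": 6, "dy": 0.5, "dz": 0, "rx": 0, "ry": 0, "rz": 30, "gripper": 6}
    - {"dx": 8, "dy": 0.5, "dz": 0, "rx": 0, "ry": 0, "rz": 40, "gripper": 6}
    - {"dx": 10, "dy": 0.5, "dz": 0, "rx": 0, "ry": 0, "rz": 50, "gripper": 6}
    - {"dx": 12, "dy": 0.5, "dz": 0, "rx": 0, "ry": 0, "rz": 60, "gripper": 6}
    - {"dx": 14, "dy": 0.5, "dz": 0, "rx": 0, "ry": 0, "rz": 70, "gripper": 6}
    - {"dx": 15.4, "dy": 0.5, "dz": 0, "rx": 0, "ry": 0, "rz": 80, "gripper": 6}
    - {"dx": 15.4, "dy": 0.5, "dz": 0, "rx": 0, "ry": 0, "rz": 90, "gripper": 6}
    - {"dx": 15.4, "dy": 0.5, "dz": 0, "rx": 0, "ry": 0, "rz": 90, "gripper": 6}

```text
clock: 40.05
position: [0.6288, -0.22, 0.3132]
ee_rot: [[-0.001, -0.061, 0.998], [0.002, 0.998, 0.061], [-1.0, 0.002, -0.0]]
force: [-0.6, 0.2, 0.5]
gripper_width: 0.689
```

Call:
move_arm:
  plan:
    - {"dx": 0, "dy": 0, "dz": 0, "rx": 0, "ry": 0, "rz": 0, "gripper": 6}
    - {"dx": 0, "dy": 0, "dz": 0, "rx": 0, "ry": 0, "rz": 0, "gripper": 6}

```text
clock: 40.3
position: [0.6281, -0.2204, 0.3142]
ee_rot: [[0.0, -0.059, 0.998], [0.0, 0.998, 0.059], [-1.0, 0.0, 0.0]]
force: [1.2, -0.0, -0.7]
gripper_width: 0.686
```

Call:
move_arm:
  plan:
    - {"dx": -0.1, "dy": 0, "dz": -5, "rx": 0, "ry": 0, "rz": 0, "gripper": 6}
    - {"dx": -0.1, "dy": 0, "dz": -9, "rx": 0, "ry": 0, "rz": 0, "gripper": 6}
    - {"dx": -0.1, "dy": 0, "dz": -12, "rx": 0, "ry": 0, "rz": 0, "gripper": 6}
    - {"dx": -0.1, "dy": 0, "dz": -12.9, "rx": 0, "ry": 0, "rz": 0, "gripper": 6}
    - {"dx": -0.1, "dy": 0, "dz": -12.9, "rx": 0, "ry": 0, "rz": 0, "gripper": 3}
    - {"dx": -0.1, "dy": 0, "dz": -12.9, "rx": 0, "ry": 0, "rz": 0, "gripper": 0}
    - {"dx": -0.1, "dy": 0, "dz": -12.9, "rx": 0, "ry": 0, "rz": 0, "gripper": 0}
    - {"dx": -0.1, "dy": 0, "dz": -12.9, "rx": 0, "ry": 0, "rz": 0, "gripper": 0}
    - {"dx": -0.1, "dy": 0, "dz": -12.9, "rx": 0, "ry": 0, "rz": 0, "gripper": 0}
    - {"dx": -0.1, "dy": 0, "dz": -12.9, "rx": 0, "ry": 0, "rz": 0, "gripper": 0}

```text
clock: 41.55
position: [0.6272, -0.2204, 0.1854]
ee_rot: [[0.001, -0.061, 0.998], [-0.0, 0.998, 0.061], [-1.0, -0.0, 0.001]]
force: [1.3, 0.2, 0.7]
gripper_width: 0.156
```

Call:
move_arm:
  plan:
    - {"dx": 0, "dy": 0, "dz": 0, "rx": 0, "ry": 0, "rz": 0, "gripper": 0}
    - {"dx": 0, "dy": 0, "dz": 0, "rx": 0, "ry": 0, "rz": 10, "gripper": 0}
    - {"dx": 0, "dy": 0, "dz": 0, "rx": 0, "ry": 0, "rz": 20, "gripper": 0}
    - {"dx": 0, "dy": 0, "dz": 0, "rx": 0, "ry": 0, "rz": 30, "gripper": 0}
    - {"dx": 0, "dy": 0, "dz": 0, "rx": 0, "ry": 0, "rz": 40, "gripper": 0}
    - {"dx": 0, "dy": 0, "dz": 0, "rx": 0, "ry": 0, "rz": 50, "gripper": 0}
    - {"dx": 0, "dy": 0, "dz": 0, "rx": 0, "ry": 0, "rz": 60, "gripper": 0}
    - {"dx": 0, "dy": 0, "dz": 0, "rx": 0, "ry": 0, "rz": 70, "gripper": 0}
    - {"dx": 0, "dy": 0, "dz": 0, "rx": 0, "ry": 0, "rz": 80, "gripper": 0}
    - {"dx": 0, "dy": 0, "dz": 0, "rx": 0, "ry": 0, "rz": 87, "gripper": 0}

```text
clock: 42.8
position: [0.6271, -0.2204, 0.1854]
ee_rot: [[0.0, -1.0, -0.013], [0.0, -0.013, 1.0], [-1.0, -0.0, 0.0]]
force: [1.4, 0.9, 0.9]
gripper_width: 0.156
```

Call:
move_arm:
  plan:
    - {"dx": 0, "dy": 0, "dz": 0, "rx": 0, "ry": 0, "rz": 3, "gripper": 0}
    - {"dx": 0, "dy": 0, "dz": 0, "rx": 0, "ry": 0, "rz": 4, "gripper": 0}
    - {"dx": 0, "dy": 0, "dz": 0, "rx": 0, "ry": 0, "rz": 4, "gripper": 0}

```text
clock: 43.18
position: [0.6271, -0.2204, 0.1854]
ee_rot: [[0.0, -0.997, -0.077], [0.0, -0.077, 0.997], [-1.0, -0.0, 0.0]]
force: [-0.1, 0.1, 1.3]
gripper_width: 0.163
```

```bash
python3 -c "
from h import *
s=st(); print(s['ft_torque'])"
```

```text
t 43.175 p [ 0.6271 -0.2204  0.1854] g 0.163 F [-0.1  0.1  1.3]
[[0.0, -0.997, -0.077], [0.0, -0.077, 0.997], [-1.0, -0.0, 0.0]] [ 50.   35.1 -51.1  79.4  27.2  78.3  93. ]
[ 0.17146351 -0.34189351 -0.45237594]
```

Call:
move_arm:
  plan:
    - {"dx": 0, "dy": 0, "dz": 0, "rx": 0, "ry": 0, "rz": 0, "gripper": 4}
    - {"dx": 0, "dy": 0, "dz": 0, "rx": 0, "ry": 0, "rz": 0, "gripper": 6}
    - {"dx": 0, "dy": 0, "dz": 0, "rx": 0, "ry": 0, "rz": 0, "gripper": 6}
    - {"dx": 0, "dy": 0, "dz": 4, "rx": 0, "ry": 0, "rz": 0, "gripper": 6}
    - {"dx": 0, "dy": 0, "dz": 9, "rx": 0, "ry": 0, "rz": 0, "gripper": 6}
    - {"dx": 0, "dy": 0, "dz": 14, "rx": 0, "ry": 0, "rz": 0, "gripper": 6}
    - {"dx": 0, "dy": 0, "dz": 14, "rx": 0, "ry": 0, "rz": 0, "gripper": 6}
    - {"dx": 0, "dy": 0, "dz": 14, "rx": 0, "ry": 0, "rz": 0, "gripper": 6}

```text
clock: 44.18
position: [0.6269, -0.2204, 0.3246]
ee_rot: [[-0.001, -0.997, -0.078], [-0.0, -0.078, 0.997], [-1.0, 0.001, -0.0]]
force: [0.1, 0.5, -1.8]
gripper_width: 0.69
```

```bash
python3 - <<'E'
from h import *
st(); c=cap('wrist'); im=c['pixels']
for X in ((.627,-.2209,.193),(.546,-.226,.186)): print(proj(c,X))
t=cap('top'); gr=cv2.cvtColor(t['pixels'],6); m=np.zeros_like(gr); m[185:290,175:310]=gr[185:290,175:310]>120
n,l,sz,ce=cv2.connectedComponentsWithStats(m)
for i in range(1,n):
    if sz[i,4]>100: print(sz[i,4],onz(t,*ce[i],.026).round(4))
s=cap('scene')['pixels'][130:330,140:480]
cv2.imwrite('pics/f.png',np.hstack([cv2.resize(im[40:240,220:430],(400,381),interpolation=2),cv2.resize(s,(400,381),interpolation=2)]))
E
```

```text
t 44.175 p [ 0.6269 -0.2204  0.3246] g 0.69 F [ 0.1  0.5 -1.8]
[[-0.001, -0.997, -0.078], [-0.0, -0.078, 0.997], [-1.0, 0.001, -0.0]] [ 48.4  31.2 -52.8  67.1  24.4  92.6  95.7]
[319.54398627 198.56084727]
[321.01412819 113.07885985]
424 [0.5744 0.3211 0.026 ]
432 [0.5722 0.124  0.026 ]
```

View pics/f.png

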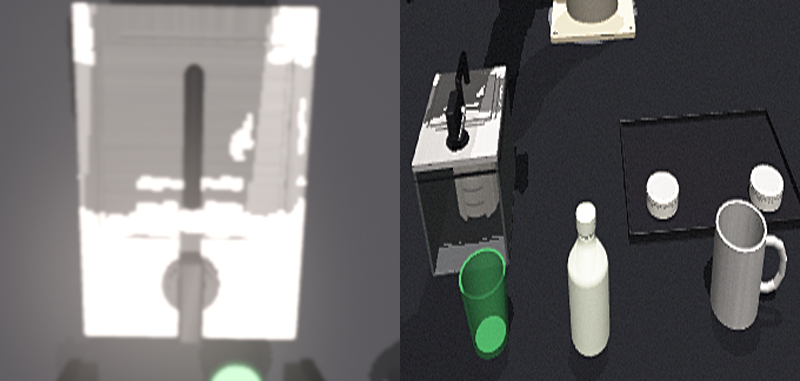

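```bash
python3 -c "
from h import *
print(env.finish_job())"
```

```text
the job is handed in; nothing more can be done
None
```

I did the full job and handed it in at about 44 s on the robot's clock; finishing gives no verdict, so the result below rests on my own checks.

**What was done:** I turned the latch open, set the cover aside on the table, and dropped three tins onto the two already in the tube. I then put the cover back and turned the latch to its locked stop.

**Last checks:**
- **Stack height:** after each drop the top tin's rim fitted three, four and five tins (last 259 px across; about 253 px expected for five and 232 px for four). It read 6–8 px large every time. With the two tin edges seen through the window, that puts the stack at the fill line.
- **Latch:** it stopped about 1° from the measured locked direction. Its grip lines up with the cover handle, and its tongue lies over the cover.
- **Cover:** it looks flat and centred inside the lips.
- **Tray and bystanders:** the two spare tins lie flat and have not moved. The jug, bottle and glass stand upright; I did not measure whether they had shifted.

**Two readings that were off:**
- **Cover grip:** the fingers were still closing when I began lifting the cover off the table. They gripped the handle about 9 mm high, so the cover touched down early with about 20 N. The picture taken after release showed it seated.
- **Wrist camera:** it consistently showed things 2–3 px too high in the picture, which I allowed for.

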